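# Test the power modules and put them away

### The job

Load every finned power module lying on the bench into the test station, one to a lane and lengthwise, each pushed fully home with one end against the steel back stop and its side against the steel rib on its left; when all are in, released and still home, press the test button fully down and let it come up again. Then move all the modules into the drawer of the grey drawer unit, lying flat on the drawer's floor with fins up and not stacked, and shut the drawer. Leave the flux bottle, the metal sleeve and the grey case where they are.

Things in the scene. Friction and masses are not known exactly. Their poses are not given: they have to be found in the camera images.
- module_a: finned aluminium power module, a block 90 mm long (its x axis), 40 mm wide (y) and 32 mm high; origin at the centre of its underside; both ends alike; about 200 g; stands at first on the bench in front of the test station. May be absent
- module_b: finned aluminium power module, a block 90 mm long (its x axis), 40 mm wide (y) and 32 mm high; origin at the centre of its underside; both ends alike; about 200 g; stands at first on the bench in front of the test station. May be absent
- module_c: finned aluminium power module, a block 90 mm long (its x axis), 40 mm wide (y) and 32 mm high; origin at the centre of its underside; both ends alike; about 200 g; stands at first on the bench in front of the test station. May be absent
- station: test station, blue, 310 mm wide (y), black deck 45 mm above the bench; origin on the bench, x away from the robot. Own axes: deck x = -177 to -60 mm, there a steel back stop across it (25 mm above deck); behind, x = -30 to 20 mm, a housing 85 mm above the bench. Three lanes along x, 82 mm apart, each with a steel rib on its left (+y), 10 mm wide, 112 long, 8 above deck
- lane0 (a point): leftmost (+y) lane of the station: point on the deck where the centre of a module's underside is when the module is fully home (back stop 45 mm ahead in x, rib 20 mm to the left in y); axes as the station's
- lane1 (a point): middle lane of the station: point on the deck where the centre of a module's underside is when the module is fully home (back stop 45 mm ahead in x, rib 20 mm to the left in y); axes as the station's
- lane2 (a point): rightmost (-y) lane of the station: point on the deck where the centre of a module's underside is when the module is fully home (back stop 45 mm ahead in x, rib 20 mm to the left in y); axes as the station's
- test_button_top (a point): centre of the top of the grey round push button (36 mm across, 22 mm above the station's deck, at the deck's right-hand side); it moves down along z
- test_button (a joint): push of the test button: 0 m up, 0.006 m fully down, spring return, about 5 N
- cabinet: grey drawer unit, 220 mm deep (x), 320 mm wide (y), 100 mm high, one drawer that slides out towards the robot (-x of the unit); origin at the centre of its underside; turned a few degrees at most
- cabinet_drawer0 (a joint): how far the drawer is open: 0 m shut, 0.15 m fully open
- cabinet_drawer0_handle (a point): middle of the drawer's handle, a steel bar 11 mm thick and 120 mm long along y, 35 mm in front of the drawer's face, 62 mm above the bench; moves with the drawer
- drawer_floor (a point): centre of the drawer's inner floor, 22 mm above the bench; moves with the drawer, axes as the unit's. The inside is 175 mm (x) by 278 mm (y), its side and back walls 56 mm high, its front 64 mm above that floor; with the drawer fully open the floor from x = -87 to +56 mm is uncovered
- flux_bottle: brown glass bottle with black cap, 52 mm across, 110 mm high, origin under its centre; a bystander
- heater_sleeve: round metal sleeve, 62 mm across, 100 mm high, origin under its centre; a bystander
- spare_case: closed grey plastic case 90 x 60 x 30 mm, origin under its centre; a bystander

How it is judged:
On the way, in this order (a step that is already met when the one before it is completed fails the run):
1. every module is home in a lane of the station, against back stop and left rib, and released (((x of module_a in the frame of lane0 between -0.004 and 0.003 m and y of module_a in the frame of lane0 between -0.004 and 0.003 m and z of module_a in the frame of lane0 below 0.004 m and angle between the x axis of module_a and the x axis of lane0, either way round below 0.06 rad) or (x of module_a in the frame of lane1 between -0.004 and 0.003 m and y of module_a in the frame of lane1 between -0.004 and 0.003 m and z of module_a in the frame of lane1 below 0.004 m and angle between the x axis of module_a and the x axis of lane1, either way round below 0.06 rad) or (x of module_a in the frame of lane2 between -0.004 and 0.003 m and y of module_a in the frame of lane2 between -0.004 and 0.003 m and z of module_a in the frame of lane2 below 0.004 m and angle between the x axis of module_a and the x axis of lane2, either way round below 0.06 rad)) and ((x of module_b in the frame of lane0 between -0.004 and 0.003 m and y of module_b in the frame of lane0 between -0.004 and 0.003 m and z of module_b in the frame of lane0 below 0.004 m and angle between the x axis of module_b and the x axis of lane0, either way round below 0.06 rad) or (x of module_b in the frame of lane1 between -0.004 and 0.003 m and y of module_b in the frame of lane1 between -0.004 and 0.003 m and z of module_b in the frame of lane1 below 0.004 m and angle between the x axis of module_b and the x axis of lane1, either way round below 0.06 rad) or (x of module_b in the frame of lane2 between -0.004 and 0.003 m and y of module_b in the frame of lane2 between -0.004 and 0.003 m and z of module_b in the frame of lane2 below 0.004 m and angle between the x axis of module_b and the x axis of lane2, either way round below 0.06 rad)) and ((x of module_c in the frame of lane0 between -0.004 and 0.003 m and y of module_c in the frame of lane0 between -0.004 and 0.003 m and z of module_c in the frame of lane0 below 0.004 m and angle between the x axis of module_c and the x axis of lane0, either way round below 0.06 rad) or (x of module_c in the frame of lane1 between -0.004 and 0.003 m and y of module_c in the frame of lane1 between -0.004 and 0.003 m and z of module_c in the frame of lane1 below 0.004 m and angle between the x axis of module_c and the x axis of lane1, either way round below 0.06 rad) or (x of module_c in the frame of lane2 between -0.004 and 0.003 m and y of module_c in the frame of lane2 between -0.004 and 0.003 m and z of module_c in the frame of lane2 below 0.004 m and angle between the x axis of module_c and the x axis of lane2, either way round below 0.06 rad)) and contact force between each of module_a, module_b, module_c and the fingers below 0.1 N), for 0.3 s.
2. the test button is fully down with every module home in its lane (value of joint test_button above 0.0048 m and ((x of module_a in the frame of lane0 between -0.004 and 0.003 m and y of module_a in the frame of lane0 between -0.004 and 0.003 m and z of module_a in the frame of lane0 below 0.004 m and angle between the x axis of module_a and the x axis of lane0, either way round below 0.06 rad) or (x of module_a in the frame of lane1 between -0.004 and 0.003 m and y of module_a in the frame of lane1 between -0.004 and 0.003 m and z of module_a in the frame of lane1 below 0.004 m and angle between the x axis of module_a and the x axis of lane1, either way round below 0.06 rad) or (x of module_a in the frame of lane2 between -0.004 and 0.003 m and y of module_a in the frame of lane2 between -0.004 and 0.003 m and z of module_a in the frame of lane2 below 0.004 m and angle between the x axis of module_a and the x axis of lane2, either way round below 0.06 rad)) and ((x of module_b in the frame of lane0 between -0.004 and 0.003 m and y of module_b in the frame of lane0 between -0.004 and 0.003 m and z of module_b in the frame of lane0 below 0.004 m and angle between the x axis of module_b and the x axis of lane0, either way round below 0.06 rad) or (x of module_b in the frame of lane1 between -0.004 and 0.003 m and y of module_b in the frame of lane1 between -0.004 and 0.003 m and z of module_b in the frame of lane1 below 0.004 m and angle between the x axis of module_b and the x axis of lane1, either way round below 0.06 rad) or (x of module_b in the frame of lane2 between -0.004 and 0.003 m and y of module_b in the frame of lane2 between -0.004 and 0.003 m and z of module_b in the frame of lane2 below 0.004 m and angle between the x axis of module_b and the x axis of lane2, either way round below 0.06 rad)) and ((x of module_c in the frame of lane0 between -0.004 and 0.003 m and y of module_c in the frame of lane0 between -0.004 and 0.003 m and z of module_c in the frame of lane0 below 0.004 m and angle between the x axis of module_c and the x axis of lane0, either way round below 0.06 rad) or (x of module_c in the frame of lane1 between -0.004 and 0.003 m and y of module_c in the frame of lane1 between -0.004 and 0.003 m and z of module_c in the frame of lane1 below 0.004 m and angle between the x axis of module_c and the x axis of lane1, either way round below 0.06 rad) or (x of module_c in the frame of lane2 between -0.004 and 0.003 m and y of module_c in the frame of lane2 between -0.004 and 0.003 m and z of module_c in the frame of lane2 below 0.004 m and angle between the x axis of module_c and the x axis of lane2, either way round below 0.06 rad))), for 0.1 s.
3. the test button is up again (value of joint test_button below 0.0015 m), for 0.1 s.
At the end, for the whole second after the job is handed in: every module lies flat (within 0.15 rad), fins up, at rest on the drawer's floor (underside within 10 mm of it), the drawer is shut (open less than 10 mm) and the button is up (less than 1.5 mm down). Home in a lane means within 4 mm of both stops, turned less than 0.06 rad (x of module_a in the frame of drawer_floor between -0.07 and 0.07 m and y of module_a in the frame of drawer_floor between -0.125 and 0.125 m and z of module_a in the frame of drawer_floor between -0.004 and 0.01 m and angle between each of module_a, module_b, module_c's own z axis and vertical below 0.15 rad and linear speed of each of module_a, module_b, module_c below 0.02 m/s and x of module_b in the frame of drawer_floor between -0.07 and 0.07 m and y of module_b in the frame of drawer_floor between -0.125 and 0.125 m and z of module_b in the frame of drawer_floor between -0.004 and 0.01 m and x of module_c in the frame of drawer_floor between -0.07 and 0.07 m and y of module_c in the frame of drawer_floor between -0.125 and 0.125 m and z of module_c in the frame of drawer_floor between -0.004 and 0.01 m and value of joint cabinet_drawer0 below 0.01 m and value of joint test_button below 0.0015 m); the robot touches nothing.
It fails at once if the flux bottle is pushed more than 30 mm away (distance of flux_bottle from where it was at the start of the episode above 0.03 m).
It fails at once if the metal sleeve is pushed more than 30 mm away (distance of heater_sleeve from where it was at the start of the episode above 0.03 m).
It fails at once if the grey case is pushed more than 30 mm away (distance of spare_case from where it was at the start of the episode above 0.03 m).
Of module_a, module_b, module_c only 2 to 3 are there at a start; the rules pass over those that are not, and their reading is None.
At some moment in a run one of module_a, module_b, module_c may be knocked a few centimetres aside while the robot is not near it.
It also fails if it takes over 210 s, if anything falls off the work surface, if the arm or the gripper's body presses on something with over 40 N, if the wrist force passes 120 N, or if a joint passes its speed limit or range.

### The arm

A 7-joint arm with a two-finger parallel gripper is mounted at the origin on the work surface. World frame = base frame: x ahead of the robot, y to its left, z up, the work surface at z = 0. Lengths are in m, angles in rad, forces in N, time in s.
With the tool pointing down it reaches from about 0.4 to 0.85 m from the base axis. Payload 10.4 kg.
Tool frame: the origin (TCP) lies at the very end of the fingers, on their centre line; the grasp point (between the pads) lies 19 mm behind it; z points along the fingers, y is the line along which they close (so a half turn about z gives the same grasp; the last joint's range is limited). The gripper opens to 85 mm and grips with 20 to 120 N. Pads are 22 mm wide; open, the fingers measure 114 mm over their backs; the gripper's body (76 mm by 85 mm) begins 54 mm behind the grasp point. The pads swing forward as they close: fully open they stand 13 mm farther back than shut.
Start: joints at [-1.205, 0.332, -0.065, 1.46, 0.022, 1.35, -0.088], TCP at [0.237, 0.578, 0.231] pointing down, gripper open.
Joint ranges: [-2.6, 2.6], [-0.5, 2.12], [-1.47, 1.34], [0.16, 2.42], [-1.27, 4.41], [0.06, 2.06], [-2.6, 2.6]. Speed limits (rad/s): [2.22, 2.22, 2.79, 2.79, 3.14, 3.14, 3.14].

### API

Orientations are given as a unit quaternion [x, y, z, w].
In Python, from workcell import * gives the robot as it stands. The module is installed in compiled form; this text tells all that it offers.
- The arm moves only by the tool carry_out, never from a script. Its argument "motion" is a list of rows, each an object with "xyz": the shift along the tool's x, y, z in m, a list of three; "angular": the turn, a rotation vector about the tool's x, y, z in degrees, a list of three. A call has 1 to 12 rows; each row is the pose to reach, as a shift and turn from the pose commanded when the call began, along the tool's axes at that moment; what a row does not reach only later rows make up. A row lasts 1/10 s, in which the tool goes at most 50 mm and 8.59 degrees, less where a joint would pass 70% of its speed; a pose out of reach is approached as far as the arm can. A call with a gripper value outside its range is refused whole. "hand" is the opening, from 0 (shut) to 1 (fully open), set as the call begins (left out, the last holds). The fingers move at their own pace and stop on an object; "grip_force" is the grip in N (left out, the last holds). Time passes only in rows, so rows that repeat a pose let the fingers close. It gives the time, the measured TCP pose, the force, the opening and the grip force at its end, in the units of the state.
- get_obs(): the state, without advancing time (a new reading comes with each control period).
- camera(name): name is "scene" or "side" or "wrist"; returns a dict with "img" (384x512x3 uint8, red, green, blue), "fx", "fy", "cx", "cy" (pixels), "k1" (the pictures are not rectified: a ray, as slopes to the right and down, at radius r is drawn at 1 + k1 r^2 times it, then the intrinsics apply), "extrinsics" (4x4, takes a point from camera to world coordinates). Camera axes: x right, y up, looking along -z (the intrinsics and any distortion apply to the point x, -y, -z); pixel columns grow to the right and rows downward; lengths in m; the calibration is good to about 2 mm. A picture is of the moment at which its call begins. There is no depth.
- hand_in(): hands the job in; it is judged then, once.
The state is a dict: "clock": time; "joint_pos": joint angles; "joint_velocities": joint speeds; "tau": joint torques, N m; "position": TCP position; "ee_rot": TCP orientation; "ft_force": force on the tool from outside, world axes, zero at the start; "torque": the same for the moment, N m; "grip_width": opening from 0.0 (shut) to 1.0 (fully open); "grasp_force": force on a finger pad.
Only numpy, scipy, OpenCV 4.12 (cv2) and the standard library are available. Lean on these libraries where they do the work, as an engineer would, in place of code of your own. Each camera call takes 0.05 s, during which the arm holds its last target. There are 200 camera calls.

## Working session

There is one attempt and no reset: what is moved stays moved. The work goes in short steps, Python scripts to look and compute and a tool call to move; the robot and the scene stay as the last step left them, time stands still between calls to the robot, and variables do not carry over. Pictures are saved under pics/ and viewed, at most 14 in all, crops included, and the job is handed in when it is done.

Besides the shell and the picture viewer there is one more tool, called after "Request:" by a JSON object that holds its "name" and its "arguments", one argument or row to a line. carry_out: Moves the arm, as the interface text tells. Its arguments: {"type":"object","properties":{"motion":{"type":"array"},"hand":{"type":"number"},"grip_force":{"type":"number"}},"required":["motion"]}

```bash
mkdir -p pics
cat > h.py <<'E'
from workcell import *
import numpy as np, cv2, pickle
from scipy.spatial.transform import Rotation as R
def snap(n,f=None):
    c=camera(n)
    if f:
        cv2.imwrite(f'pics/{f}.png',c['img'][:,:,::-1]); pickle.dump(c,open(f'pics/{f}.pkl','wb'))
    return c
def load(f): return pickle.load(open(f'pics/{f}.pkl','rb'))
def ray(c,u,v):
    K=np.array([[c['fx'],0,c['cx']],[0,c['fy'],c['cy']],[0,0,1.]])
    p=cv2.undistortPoints(np.array([[[u,v]]],float),K,np.array([c['k1'],0,0,0.]))[0,0]
    T=np.array(c['extrinsics']); return T[:3,3],T[:3,:3]@np.array([p[0],-p[1],-1])
def onz(c,u,v,z):
    o,d=ray(c,u,v); return o+d*(z-o[2])/d[2]
def tri(*a):
    A=np.zeros((3,3));b=np.zeros(3)
    for c,u,v in a:
        o,d=ray(c,u,v); d=d/np.linalg.norm(d); P=np.eye(3)-np.outer(d,d); A+=P;b+=P@o
    x=np.linalg.solve(A,b)
    res=[np.linalg.norm(np.cross(x-ray(c,u,v)[0],ray(c,u,v)[1]/np.linalg.norm(ray(c,u,v)[1]))) for c,u,v in a]
    return x,res
def proj(c,X):
    T=np.array(c['extrinsics']); p=T[:3,:3].T@(np.array(X)-T[:3,3]); x,y=p[0]/-p[2],-p[1]/-p[2]
    s=1+c['k1']*(x*x+y*y); return np.array([c['fx']*x*s+c['cx'],c['fy']*y*s+c['cy']])
def crop(f,x0,y0,x1,y1,k,out):
    im=cv2.imread(f'pics/{f}.png')[y0:y1,x0:x1]; cv2.imwrite(f'pics/{out}.png',cv2.resize(im,None,fx=k,fy=k,interpolation=cv2.INTER_CUBIC))
E
python3 - <<'E'
from h import *
np.set_printoptions(precision=4,suppress=True)
a=[snap(n,n+'0') for n in('scene','side','wrist')]
cv2.imwrite('pics/sc.png',cv2.resize(a[0]['img'][:,:,::-1],(800,600),interpolation=cv2.INTER_CUBIC))
cv2.imwrite('pics/si.png',cv2.resize(a[1]['img'][:,:,::-1],(800,600),interpolation=cv2.INTER_CUBIC))
for c in a: print(c['fx'],c['cx'],c['cy'],c['k1'],np.array(c['extrinsics']))
o=get_obs();print({k:np.round(v,3) for k,v in o.items()}); print(R.from_quat(o['ee_rot']).as_matrix())
E
```

```text
357.9910368825114 250.64271537919038 193.51952590059793 -0.022139876451541547 [[ 0.0397 -0.6845  0.728   1.3075]
 [ 0.9991  0.015  -0.0403 -0.0228]
 [ 0.0167  0.7289  0.6844  0.7662]
 [ 0.      0.      0.      1.    ]]
451.9539667932237 253.2757560376196 189.2471522794251 -0.1525322590331742 [[ 0.6791  0.5547 -0.4807 -0.0894]
 [-0.734   0.5087 -0.45   -0.6556]
 [-0.0051  0.6584  0.7526  1.1279]
 [ 0.      0.      0.      1.    ]]
299.2692470435162 251.5279100373753 190.69347980340922 -0.05446958737572302 [[ 0.379  -0.8941 -0.2386  0.175 ]
 [ 0.9254  0.3658  0.099   0.6029]
 [-0.0012 -0.2584  0.966   0.3723]
 [ 0.      0.      0.      1.    ]]
{'clock': np.float64(0.15), 'joint_pos': array([-1.205,  0.333, -0.065,  1.461,  0.022,  1.35 , -0.088]), 'joint_velocities': array([ 0.001, -0.001,  0.001, -0.003,  0.002,  0.001,  0.001]), 'tau': array([ -0.   , -62.583,   0.049, -39.185,   0.016,   0.008,   0.   ]), 'position': array([0.237, 0.578, 0.231]), 'ee_rot': array([ 0.193,  0.981, -0.001, -0.   ]), 'ft_force': array([-1.139, -0.214, -0.064]), 'torque': array([-0.02 , -0.045, -0.069]), 'grasp_force': np.float64(0.0), 'grip_width': np.float64(0.995)}
[[-0.9254  0.379  -0.0003]
 [ 0.379   0.9254 -0.001 ]
 [-0.0001 -0.0011 -1.    ]]
```

View pics/sc.png

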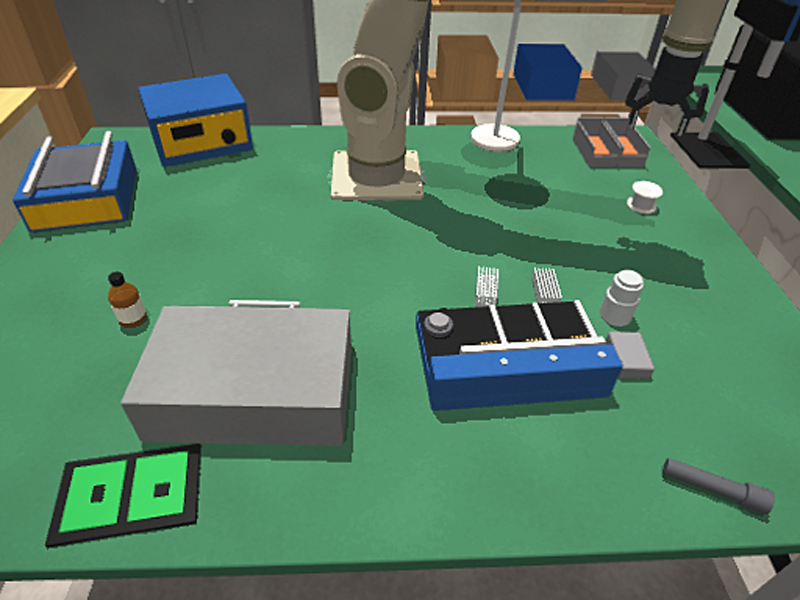

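View pics/si.png

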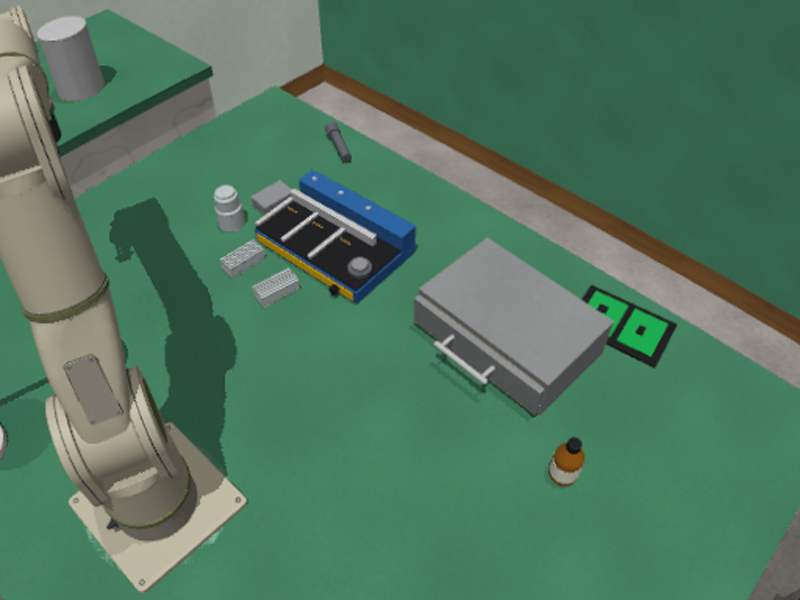

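The scene view shows two finned modules, at about (487,285) and (547,285) of 800x600, in front of the station. The bottle is at (125,300), the sleeve at (623,297), the case at (630,355) and the drawer unit at (240,370), shut. The side view shows the same two modules at (243,259) and (276,287).

```bash
python3 -c "
from h import *
crop('side0',125,100,285,220,5,'sic'); crop('scene0',250,160,430,265,4.4,'scc')"
```

```text
(no output)
```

View pics/sic.png

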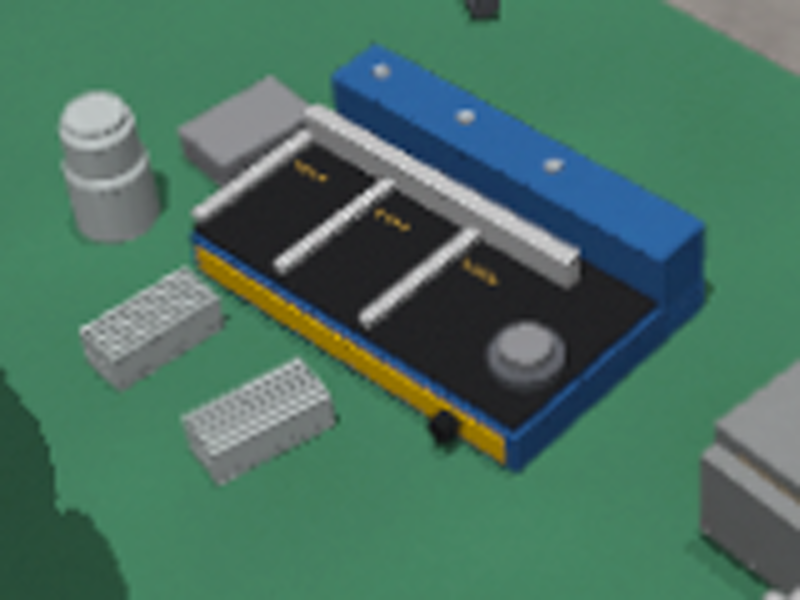

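View pics/scc.png

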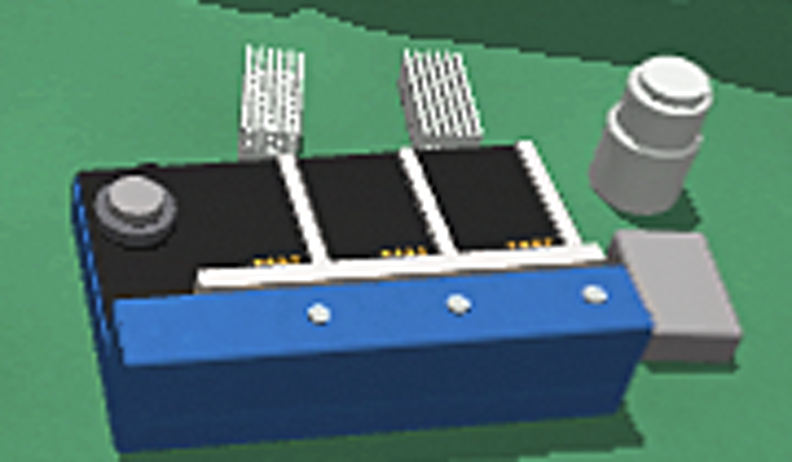

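Enlarged, the side crop (scale 5, origin 125,100) shows the module tops with corners near (80,330),(185,270),(222,300),(120,355) and (183,415),(300,360),(332,395),(218,452). The rib tips are at (200,213),(281,267),(367,322) and the button is at (527,345). The scene crop confirms only two modules.

```bash
cat > m.py <<'E'
from h import *
from scipy.optimize import least_squares
np.set_printoptions(precision=4,suppress=True)
s=load('side0');c=load('scene0')
S=lambda p:(s,125+p[0]/5-.4,100+p[1]/5-.4); C=lambda p:(c,250+p[0]/4.4-.4,160+p[1]/4.4-.4)
P={'hFR':((662,262),(118,300)),'hBR':((705,228),(125,365)),'hBL':((375,45),(650,325)),'hFL':((333,78),(627,267)),
'r0':((200,213),(526,143)),'r1':((281,267),(408,150)),'r2':((367,322),(287,156)),'btn':((527,345),(136,193))}
for k,(a,b) in P.items():
    x,r=tri(S(a),C(b)); print(k,x,np.round(r,4))
def st(p):
    x,y,t,l1,bx,by=p; l={'hFR':(-.03,-.155,.085),'hBR':(.02,-.155,.085),'hBL':(.02,.155,.085),'hFL':(-.03,.155,.085),
     'r0':(-.172,l1+.107,.053),'r1':(-.172,l1+.025,.053),'r2':(-.172,l1-.057,.053),'btn':(bx,by,.067)}
    return {k:np.array([x+np.cos(t)*v[0]-np.sin(t)*v[1],y+np.sin(t)*v[0]+np.cos(t)*v[1],v[2]]) for k,v in l.items()}
def f(p):
    w=st(p);r=[]
    for k,(a,b) in P.items():
        for q in(S(a),C(b)): r+=list(proj(q[0],w[k])-q[1:])
    return r
q=least_squares(f,[.75,.15,0,0,-.1,-.1]); print('station x y yaw lane1y bx by',q.x,'rms px',np.sqrt(np.mean(q.fun**2)))
x,y,t,l1=q.x[:4]
for i in range(3):
    a,b=-.105,l1+.082*(1-i); print('lane',i,x+np.cos(t)*a-np.sin(t)*b,y+np.sin(t)*a+np.cos(t)*b)
print('btn',st(q.x)['btn'])
for n,pts in {'A':[(80,330),(185,270),(222,300),(120,355)],'B':[(183,415),(300,360),(332,395),(218,452)]}.items():
    w=np.array([onz(*S(p),.032) for p in pts]); d=(w[1]+w[2]-w[0]-w[3])/2
    print(n,w.mean(0),'yaw',np.arctan2(d[1],d[0]),'L',np.linalg.norm(d),'W',np.linalg.norm(w[0]+w[1]-w[2]-w[3])/2)
print(tri(S((80,330)),C((460,52))),tri(S((120,355)),C((403,52))),tri(S((183,415)),C((305,52))),tri(S((218,452)),C((247,45))))
# bystanders base & cabinet (800x600 coordinates)
s8=lambda u,v:(s,u*.64,v*.64); c8=lambda u,v:(c,u*.64,v*.64)
print('handle ends',tri(s8(437,345),c8(299,304)),tri(s8(490,380),c8(231,302)))
cab=[tri(s8(a,b),c8(u,v))[0] for a,b,u,v in((488,240,343,407),(612,322,127,405),(415,292,350,310),(540,388,163,308))]
print('cab top',np.array(cab)); 
print('bottle',tri(s8(574,444),c8(116,277)),'sleeve top',tri(s8(225,191),c8(629,278)))
E
python3 m.py
```

```text
hFR [0.7085 0.0759 0.0806] [0.0025 0.0025]
hBR [0.754  0.0768 0.0785] [0.0013 0.0013]
hBL [0.7347 0.383  0.0815] [0.0002 0.0002]
hFL [0.6902 0.3825 0.0801] [0.0023 0.0023]
r0 [0.5492 0.3694 0.0508] [0.0013 0.0013]
r1 [0.553  0.2877 0.0491] [0.002 0.002]
r2 [0.5571 0.2049 0.049 ] [0.0023 0.0023]
btn [0.6043 0.0988 0.0642] [0.0016 0.0016]
station x y yaw lane1y bx by [ 0.7284  0.229   0.0582  0.0426 -0.131  -0.1231] rms px 0.920015388994248
lane 0 0.6163338002358815 0.3472577820993755
lane 1 0.6211021626211309 0.2653965414530053
lane 2 0.6258705250063804 0.18353530080663505
btn [0.6048 0.0985 0.067 ]
A [0.4728 0.3318 0.032 ] yaw -0.11768532505592928 L 0.08430287370803238 W 0.040854653755733245
B [0.4668 0.2121 0.032 ] yaw -0.21778685736120262 L 0.08674089633334797 W 0.04135972811442922
(array([0.4295, 0.359 , 0.0311]), [np.float64(0.001273874299123772), np.float64(0.0012738742991237398)]) (array([0.4319, 0.3158, 0.0342]), [np.float64(0.000597581175075665), np.float64(0.0005975811750757533)]) (array([0.4274, 0.2442, 0.0314]), [np.float64(0.0009235082351716859), np.float64(0.0009235082351715593)]) (array([0.4213, 0.2015, 0.0332]), [np.float64(0.0015872320961125566), np.float64(0.0015872320961126754)])
handle ends (array([ 0.5555, -0.1544,  0.0569]), [np.float64(0.0031766201568469397), np.float64(0.003176620156846751)]) (array([ 0.555 , -0.2793,  0.0634]), [np.float64(0.005034467685885996), np.float64(0.005034467685885939)])
cab top [[ 0.8159 -0.0681  0.0923]
 [ 0.8017 -0.3833  0.0909]
 [ 0.6061 -0.0562  0.0899]
 [ 0.5902 -0.3752  0.089 ]]
bottle (array([ 0.5247, -0.4799,  0.1032]), [np.float64(0.0007726792341513831), np.float64(0.0007726792341512649)]) sleeve top (array([0.5392, 0.4609, 0.0967]), [np.float64(0.00040991219019951934), np.float64(0.00040991219019937016)])
```

Request:
{"name": "carry_out", "arguments": {
  "motion": [
    {"xyz":[-0.364,-0.195,-0.02],"angular":[0,0,-25.6]},
    {"xyz":[-0.364,-0.195,-0.02],"angular":[0,0,-25.6]},
    {"xyz":[-0.364,-0.195,-0.02],"angular":[0,0,-25.6]},
    {"xyz":[-0.364,-0.195,-0.02],"angular":[0,0,-25.6]},
    {"xyz":[-0.364,-0.195,-0.02],"angular":[0,0,-25.6]},
    {"xyz":[-0.364,-0.195,-0.02],"angular":[0,0,-25.6]},
    {"xyz":[-0.364,-0.195,-0.02],"angular":[0,0,-25.6]},
    {"xyz":[-0.364,-0.195,-0.02],"angular":[0,0,-25.6]},
    {"xyz":[-0.364,-0.195,-0.02],"angular":[0,0,-25.6]},
    {"xyz":[-0.364,-0.195,-0.02],"angular":[0,0,-25.6]},
    {"xyz":[-0.364,-0.195,-0.02],"angular":[0,0,-25.6]},
    {"xyz":[-0.364,-0.195,-0.02],"angular":[0,0,-25.6]}
  ],
  "hand": 0.8
}}

```text
clock: 1.35
position: [0.4988, 0.2614, 0.2511]
ee_rot: [-0.03, 1.0, 0.0, -0.0]
ft_force: [0.4, 0.9, 0.3]
grip_width: 0.804
grasp_force: 0.0
```

```bash
cat >> h.py <<'E'
def d(x,y,z,a):
    "tool-axis shift and turn from the present pose to TCP xyz, tool down, closing line at a deg"
    o=get_obs(); M=R.from_quat(o['ee_rot']).as_matrix(); a=np.radians(a)
    Y=np.array([np.cos(a),np.sin(a),0]);Z=np.array([0,0,-1.]);G=np.stack([np.cross(Y,Z),Y,Z],1)
    print('xyz',np.round(M.T@(np.array([x,y,z])-o['position']),4).tolist(),'ang',np.round(R.from_matrix(M.T@G).as_rotvec(degrees=True),2).tolist(),'tcp',np.round(o['position'],4).tolist(),'w',round(float(o['grip_width']),3),'gf',round(float(o['grasp_force']),1),'F',np.round(o['ft_force'],1).tolist(),'t',round(float(o['clock']),2))
E
python3 - <<'E'
from h import *
c=snap('wrist','w1'); d(.5,.26,.25,93.3); print(np.round(get_obs()['joint_pos'],2))
cv2.imwrite('pics/w1b.png',cv2.resize(c['img'][:,:,::-1],(800,600),interpolation=cv2.INTER_CUBIC))
E
```

```text
xyz [-0.0011, -0.0015, 0.0011] ang [0.02, -0.03, 0.17] tcp [0.4988, 0.2615, 0.2511] w 0.797 gf 0.0 F [-0.7, -0.1, 0.1] t 1.4
[-0.68  0.18  0.14  1.61 -0.03  1.35  1.09]
```

View pics/w1b.png

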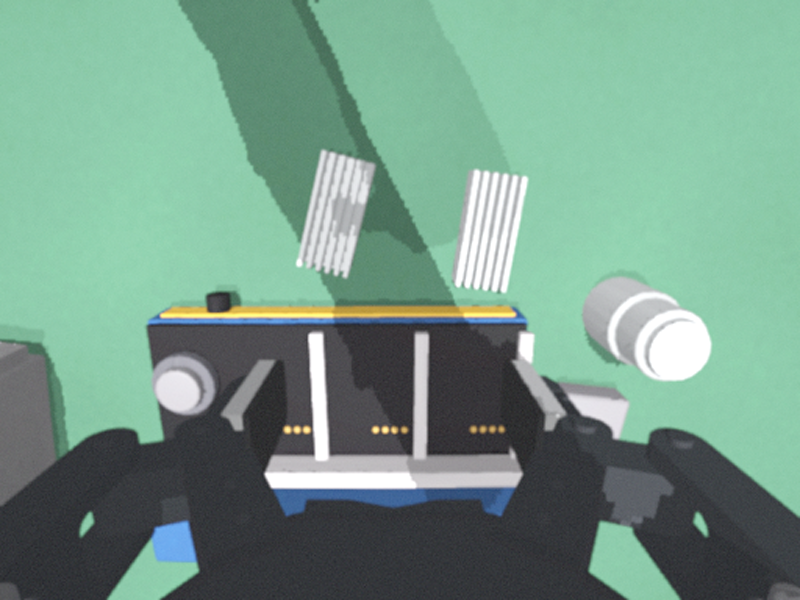

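The wrist view shows B's top corners at (322,150),(375,162),(348,276),(298,265) and A's at (471,170),(527,177),(507,292),(455,284). Rib 2 runs from (317,333) to (321,459) and rib 1 from (421,333) to (421,457). The button is at (179,388).

```bash
cat > m2.py <<'E'
from h import *
np.set_printoptions(precision=4,suppress=True)
c=load('w1'); W=lambda u,v:(c,u*.64-.2,v*.64-.2)
s=load('side0'); S=lambda u,v:(s,125+u/5-.4,100+v/5-.4)
for n,pts in {'B':[(322,150),(375,162),(348,276),(298,265)],'A':[(473,170),(527,177),(507,292),(455,284)]}.items():
    w=np.array([onz(*W(*p),.032) for p in pts]); dd=(w[2]+w[3]-w[0]-w[1])/2
    print(n,w.mean(0),'yaw deg',np.degrees(np.arctan2(dd[1],dd[0])),'L',np.linalg.norm(dd),'W',np.linalg.norm(w[0]+w[3]-w[1]-w[2])/2)
for k,a,b in(('r1',(421,333),(281,267)),('r2',(317,333),(367,322)),('btn',(179,388),(527,345)),('B0',(322,150),(218,452)),('B1',(375,162),(183,415)),('B2',(348,276),(300,360)),('A0',(473,170),(120,355)),('A1',(527,177),(80,330)),('A2',(507,292),(185,270))):
    x,r=tri(W(*a),S(*b)); print(k,x,r[0],'onz' ,onz(*W(*a),{'r':.053,'b':.067}.get(k[0],.032))[:2])
for n,p in(('r2 end',(321,459)),('r1 end',(421,457))): print(n,onz(*W(*p),.053))
for n,p in (('stop top front L?',(270,457)),('stop',(520,455)),('stoprear',(268,487)),('rear',(520,487))): print(n,onz(*W(*p),.07))
print('deck front corners',onz(*W(149,322),.045),onz(*W(526,322),.045))
E
python3 m2.py
```

```text
B [0.4651 0.2153 0.032 ] yaw deg -10.823276969985232 L 0.08946372087665215 W 0.04013457715963447
A [0.4712 0.3351 0.032 ] yaw deg -3.1706027504767054 L 0.08906346639830694 W 0.04183625305534208
r1 [0.552 0.286 0.048] 0.0012807646748872444 onz [0.549  0.2859]
r2 [0.5577 0.2047 0.0455] 0.0011883830140136562 onz [0.5538 0.2062]
btn [0.6049 0.099  0.061 ] 0.0012512964425479705 onz [0.6004 0.1023]
B0 [0.4202 0.2025 0.0309] 0.0024876662277763307 onz [0.418  0.2038]
B1 [0.4256 0.2428 0.0326] 0.001397293990661468 onz [0.4244 0.2435]
B2 [0.514  0.226  0.0279] 0.0007868664174827516 onz [0.5123 0.2266]
A0 [0.4281 0.3143 0.0372] 0.002984260301459511 onz [0.4256 0.3169]
A1 [0.4287 0.3578 0.0313] 0.0009325966981209812 onz [0.4279 0.3582]
A2 [0.52   0.3559 0.0234] 0.0002610663411765487 onz [0.5177 0.3537]
r2 end [0.665  0.2112 0.053 ]
r1 end [0.6579 0.2944 0.053 ]
stop top front L? [0.6543 0.1729 0.07  ]
stop [0.6407 0.3709 0.07  ]
stoprear [0.6827 0.1707 0.07  ]
rear [0.6705 0.3752 0.07  ]
deck front corners [0.5559 0.0712 0.045 ] [0.5378 0.3682 0.045 ]
```

```bash
python3 -c "
from h import *
d(.4655,.2145,.08,79.2); d(.4655,.2145,.012,79.2)"
```

```text
xyz [0.036, -0.0449, 0.1711] ang [0.01, -0.03, 14.27] tcp [0.4988, 0.2615, 0.2511] w 0.797 gf 0.0 F [-0.7, -0.1, 0.1] t 1.4
xyz [0.0359, -0.0449, 0.2391] ang [0.01, -0.03, 14.27] tcp [0.4988, 0.2615, 0.2511] w 0.797 gf 0.0 F [-0.7, -0.1, 0.1] t 1.4
```

Request:
{"name": "carry_out", "arguments": {
  "motion": [
    {"xyz":[0.036,-0.045,0.05],"angular":[0,0,8]},
    {"xyz":[0.036,-0.045,0.1],"angular":[0,0,14.3]},
    {"xyz":[0.036,-0.045,0.14],"angular":[0,0,14.3]},
    {"xyz":[0.036,-0.045,0.17],"angular":[0,0,14.3]},
    {"xyz":[0.036,-0.045,0.19],"angular":[0,0,14.3]},
    {"xyz":[0.036,-0.045,0.21],"angular":[0,0,14.3]},
    {"xyz":[0.036,-0.045,0.225],"angular":[0,0,14.3]},
    {"xyz":[0.036,-0.045,0.239],"angular":[0,0,14.3]},
    {"xyz":[0.036,-0.045,0.239],"angular":[0,0,14.3]}
  ]
}}

```text
clock: 2.3
position: [0.4651, 0.2132, 0.0107]
ee_rot: [0.095, 0.995, -0.001, -0.001]
ft_force: [0.4, 1.0, 0.5]
grip_width: 0.801
grasp_force: 0.0
```

Request:
{"name": "carry_out", "arguments": {
  "motion": [
    {"xyz":[0,0,0],"angular":[0,0,0]},
    {"xyz":[0,0,0],"angular":[0,0,0]},
    {"xyz":[0,0,0],"angular":[0,0,0]},
    {"xyz":[0,0,0],"angular":[0,0,0]},
    {"xyz":[0,0,0],"angular":[0,0,0]},
    {"xyz":[0,0,0],"angular":[0,0,0]},
    {"xyz":[0,0,0],"angular":[0,0,0]},
    {"xyz":[0,0,0],"angular":[0,0,0]}
  ],
  "hand": 0,
  "grip_force": 40
}}

```text
clock: 3.1
position: [0.4671, 0.2135, 0.0134]
ee_rot: [0.096, 0.995, 0.001, 0.001]
ft_force: [-0.4, -0.4, 6.6]
grip_width: 0.458
grasp_force: 41.6
```

```bash
python3 -c "
from h import *
d(.4655,.2145,.13,93.5); d(.608,.179,.13,93.5);d(.608,.179,.06,93.5)
d(0,0,0,90)"
```

```text
xyz [0.0017, 0.0008, -0.1166] ang [0.07, 0.08, -14.47] tcp [0.4671, 0.2135, 0.0134] w 0.458 gf 41.6 F [-0.4, -0.4, 6.6] t 3.1
xyz [-0.145, -0.0069, -0.1165] ang [0.07, 0.08, -14.47] tcp [0.4671, 0.2135, 0.0134] w 0.458 gf 41.6 F [-0.4, -0.4, 6.6] t 3.1
xyz [-0.1449, -0.007, -0.0465] ang [0.07, 0.08, -14.47] tcp [0.4671, 0.2135, 0.0134] w 0.458 gf 41.6 F [-0.4, -0.4, 6.6] t 3.1
xyz [0.418, -0.2985, 0.0124] ang [0.08, 0.08, -10.97] tcp [0.4671, 0.2135, 0.0134] w 0.458 gf 41.6 F [-0.4, -0.4, 6.6] t 3.1
```

Request:
{"name": "carry_out", "arguments": {
  "motion": [
    {"xyz":[0,0,-0.01],"angular":[0,0,0]},
    {"xyz":[0,0,-0.04],"angular":[0,0,0]},
    {"xyz":[0,0,-0.08],"angular":[0,0,-4]},
    {"xyz":[-0.03,0,-0.115],"angular":[0,0,-8]},
    {"xyz":[-0.07,-0.002,-0.115],"angular":[0,0,-12]},
    {"xyz":[-0.11,-0.005,-0.115],"angular":[0,0,-14.5]},
    {"xyz":[-0.145,-0.007,-0.115],"angular":[0,0,-14.5]},
    {"xyz":[-0.145,-0.007,-0.1],"angular":[0,0,-14.5]},
    {"xyz":[-0.145,-0.007,-0.08],"angular":[0,0,-14.5]},
    {"xyz":[-0.145,-0.007,-0.06],"angular":[0,0,-14.5]},
    {"xyz":[-0.145,-0.007,-0.06],"angular":[0,0,-14.5]}
  ]
}}

```text
clock: 4.2
position: [0.6051, 0.178, 0.0696]
ee_rot: [-0.031, 1.0, -0.001, -0.003]
ft_force: [-0.8, -0.5, -2.0]
grip_width: 0.457
grasp_force: 40.9
```

```bash
python3 -c "
from h import *
d(.608,.179,.0584,93.5); c=snap('wrist','w2'); crop('w2',60,150,460,384,2,'w2c')"
```

```text
xyz [-0.003, 0.0008, 0.0112] ang [-0.08, -0.31, 0.04] tcp [0.6051, 0.178, 0.0696] w 0.457 gf 40.9 F [-0.8, -0.5, -2.0] t 4.2
```

View pics/w2c.png

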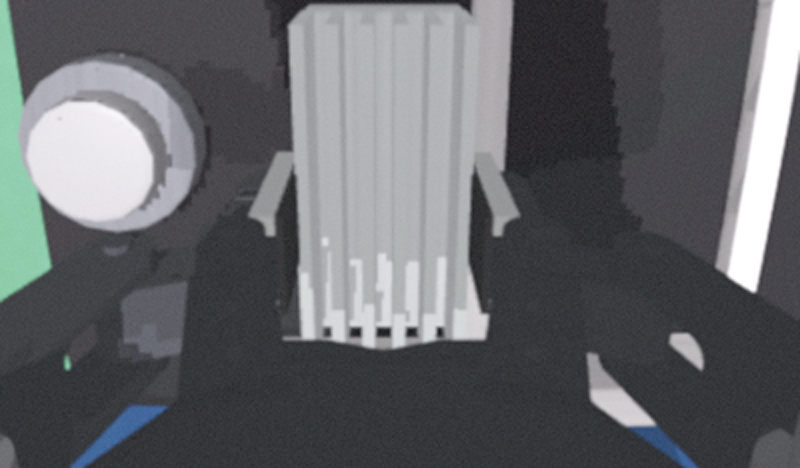

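The module is held level just right of rib 2 (rib at about (490,80), module edge at (475,80) in the crop).

Request:
{"name": "carry_out", "arguments": {
  "motion": [
    {"xyz":[0,0,0.005],"angular":[0,0,0]},
    {"xyz":[0,0,0.009],"angular":[0,0,0]},
    {"xyz":[0,0,0.011],"angular":[0,0,0]},
    {"xyz":[0,0,0.011],"angular":[0,0,0]}
  ]
}}

```text
clock: 4.65
position: [0.6075, 0.1785, 0.0614]
ee_rot: [-0.031, 1.0, 0.0, 0.0]
ft_force: [0.4, 0.5, -1.9]
grip_width: 0.461
grasp_force: 40.9
```

Request:
{"name": "carry_out", "arguments": {
  "motion": [
    {"xyz":[-0.003,0,0],"angular":[0,0,0]},
    {"xyz":[-0.006,0,0],"angular":[0,0,0]},
    {"xyz":[-0.009,0,0],"angular":[0,0,0]},
    {"xyz":[-0.012,0,0],"angular":[0,0,0]},
    {"xyz":[-0.012,0,0],"angular":[0,0,0]}
  ]
}}

```text
clock: 5.15
position: [0.6199, 0.1791, 0.0613]
ee_rot: [-0.031, 1.0, 0.0, 0.0]
ft_force: [1.2, -0.5, -2.3]
grip_width: 0.46
grasp_force: 40.9
```

Request:
{"name": "carry_out", "arguments": {
  "motion": [
    {"xyz":[-0.003,0,0],"angular":[0,0,0]},
    {"xyz":[-0.006,0,0],"angular":[0,0,0]},
    {"xyz":[-0.006,0,0],"angular":[0,0,0]}
  ]
}}

```text
clock: 5.45
position: [0.6255, 0.1796, 0.0612]
ee_rot: [-0.031, 1.0, -0.0, -0.0]
ft_force: [0.0, -0.1, -2.0]
grip_width: 0.46
grasp_force: 41.0
```

Request:
{"name": "carry_out", "arguments": {
  "motion": [
    {"xyz":[-0.002,0,0.002],"angular":[0,0,0]},
    {"xyz":[-0.004,0,0.002],"angular":[0,0,0]},
    {"xyz":[-0.004,0,0.002],"angular":[0,0,0]}
  ]
}}

```text
clock: 5.75
position: [0.6256, 0.1797, 0.0585]
ee_rot: [-0.031, 1.0, -0.0, -0.004]
ft_force: [-20.4, -3.5, 8.6]
grip_width: 0.458
grasp_force: 42.2
```

Request:
{"name": "carry_out", "arguments": {
  "motion": [
    {"xyz":[-0.002,0,0],"angular":[0,0,0]},
    {"xyz":[-0.004,0,0],"angular":[0,0,0]},
    {"xyz":[-0.004,0,0],"angular":[0,0,0]}
  ]
}}

```text
clock: 6.05
position: [0.6271, 0.1797, 0.058]
ee_rot: [-0.031, 0.999, -0.001, -0.007]
ft_force: [-31.5, -4.6, 15.7]
grip_width: 0.455
grasp_force: 43.7
```

Request:
{"name": "carry_out", "arguments": {
  "motion": [
    {"xyz":[0.006,0,-0.0015],"angular":[0,0,0]},
    {"xyz":[0.006,0.002,-0.0015],"angular":[0,0,0]},
    {"xyz":[0.006,0.003,-0.0015],"angular":[0,0,0]},
    {"xyz":[0.006,0.003,-0.0015],"angular":[0,0,0]}
  ]
}}

```text
clock: 6.45
position: [0.6268, 0.1826, 0.0605]
ee_rot: [-0.031, 1.0, -0.0, -0.001]
ft_force: [-5.5, -2.1, 1.5]
grip_width: 0.461
grasp_force: 41.8
```

Request:
{"name": "carry_out", "arguments": {
  "motion": [
    {"xyz":[0,0.002,0],"angular":[0,0,0]},
    {"xyz":[0,0.004,0],"angular":[0,0,0]},
    {"xyz":[0,0.004,0],"angular":[0,0,0]}
  ]
}}

```text
clock: 6.75
position: [0.6268, 0.1841, 0.0603]
ee_rot: [-0.03, 1.0, -0.002, -0.001]
ft_force: [-5.9, -7.6, 1.9]
grip_width: 0.46
grasp_force: 42.0
```

Request:
{"name": "carry_out", "arguments": {
  "motion": [
    {"xyz":[0,0.002,0.001],"angular":[0,0,0]},
    {"xyz":[0,0.003,0.0015],"angular":[0,0,0]},
    {"xyz":[0,0.003,0.002],"angular":[0,0,0]}
  ]
}}

```text
clock: 7.05
position: [0.6268, 0.1842, 0.0588]
ee_rot: [-0.029, 1.0, -0.003, -0.001]
ft_force: [-10.4, -16.2, 8.5]
grip_width: 0.461
grasp_force: 42.8
```

Request:
{"name": "carry_out", "arguments": {
  "motion": [
    {"xyz":[0,-0.002,0],"angular":[0,0,0]},
    {"xyz":[0,-0.0025,0],"angular":[0,0,0]},
    {"xyz":[0,-0.0025,0],"angular":[0,0,0]}
  ]
}}

```text
clock: 7.35
position: [0.6268, 0.1841, 0.0586]
ee_rot: [-0.03, 1.0, -0.002, -0.001]
ft_force: [-7.5, -9.8, 3.9]
grip_width: 0.455
grasp_force: 42.3
```

Request:
{"name": "carry_out", "arguments": {
  "motion": [
    {"xyz":[0,0,0],"angular":[0,0,0]},
    {"xyz":[0,0,0],"angular":[0,0,0]},
    {"xyz":[0,0,0],"angular":[0,0,0]},
    {"xyz":[0,0,0],"angular":[0,0,0]}
  ],
  "hand": 0.65
}}

```text
clock: 7.75
position: [0.6274, 0.1877, 0.059]
ee_rot: [-0.031, 1.0, 0.0, 0.0]
ft_force: [0.6, -0.1, -0.4]
grip_width: 0.651
grasp_force: 0.0
```

```bash
python3 -c "
from h import *
d(.62,.185,.17,93.5); c=snap('wrist','w3'); crop('w3',100,120,420,360,2.5,'w3c')"
```

```text
xyz [0.0074, -0.0022, -0.111] ang [0.03, 0.05, 0.05] tcp [0.6274, 0.1877, 0.059] w 0.651 gf 0.0 F [0.6, -0.1, -0.4] t 7.75
```

View pics/w3c.png

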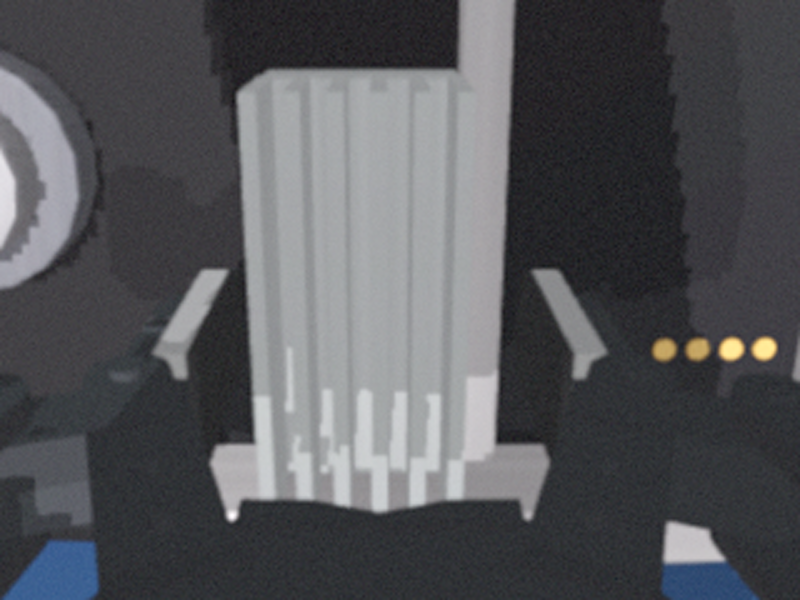

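B sits against rib 2 and the back stop, and the fingers are open on both sides. I raise the arm to the earlier viewpoint to recheck A.

Request:
{"name": "carry_out", "arguments": {
  "motion": [
    {"xyz":[0,0,-0.02],"angular":[0,0,0]},
    {"xyz":[0,0,-0.06],"angular":[0,0,0]},
    {"xyz":[0,0,-0.11],"angular":[0,0,0]},
    {"xyz":[0.04,0.02,-0.15],"angular":[0,0,0]},
    {"xyz":[0.08,0.04,-0.18],"angular":[0,0,0]},
    {"xyz":[0.12,0.08,-0.192],"angular":[0,0,0]},
    {"xyz":[0.124,0.081,-0.192],"angular":[0,0,0]},
    {"xyz":[0.124,0.081,-0.192],"angular":[0,0,0]},
    {"xyz":[0.124,0.081,-0.192],"angular":[0,0,0]}
  ]
}}

```text
clock: 8.7
position: [0.4984, 0.2605, 0.2511]
ee_rot: [-0.031, 1.0, 0.0, 0.0]
ft_force: [0.1, -0.8, 0.4]
grip_width: 0.65
grasp_force: 0.0
```

```bash
cat > tm.py <<'E'
from h import *
c=snap('wrist','w4'); a=load('w1'); np.set_printoptions(precision=4,suppress=True)
# predicted A corners in the new view from the earlier measurement, and template match
X=onz(a,490*.64,230*.64,.032); p=proj(c,X).astype(int); q=proj(a,X).astype(int)
t=a['img'][q[1]-48:q[1]+48,q[0]-32:q[0]+32]; r=cv2.matchTemplate(c['img'],t,cv2.TM_CCOEFF_NORMED); _,m,_,l=cv2.minMaxLoc(r)
print('pred',p,'found',np.array(l)+[32,48],m)
d(.4725,.3345,.08,86.8); d(.4725,.3345,.012,86.8)
E
python3 tm.py
```

```text
pred [314 147] found [314 147] 0.9869189262390137
xyz [0.0218, 0.0763, 0.1707] ang [-0.02, 0.02, 6.68] tcp [0.4988, 0.2597, 0.2507] w 0.651 gf 0.0 F [0.1, -0.4, -0.4] t 8.75
xyz [0.0218, 0.0763, 0.2387] ang [-0.02, 0.02, 6.68] tcp [0.4988, 0.2597, 0.2507] w 0.651 gf 0.0 F [0.1, -0.4, -0.4] t 8.75
```

Request:
{"name": "carry_out", "arguments": {
  "motion": [
    {"xyz":[0.022,0.04,0.03],"angular":[0,0,4]},
    {"xyz":[0.022,0.076,0.06],"angular":[0,0,7]},
    {"xyz":[0.022,0.076,0.1],"angular":[0,0,7]},
    {"xyz":[0.022,0.076,0.14],"angular":[0,0,7]},
    {"xyz":[0.022,0.076,0.17],"angular":[0,0,7]},
    {"xyz":[0.022,0.076,0.19],"angular":[0,0,7]},
    {"xyz":[0.022,0.076,0.21],"angular":[0,0,7]},
    {"xyz":[0.022,0.076,0.225],"angular":[0,0,7]},
    {"xyz":[0.022,0.076,0.2375],"angular":[0,0,7]},
    {"xyz":[0.022,0.076,0.2375],"angular":[0,0,7]}
  ],
  "hand": 0.8
}}

```text
clock: 9.75
position: [0.4712, 0.3338, 0.0115]
ee_rot: [0.031, 1.0, -0.001, -0.001]
ft_force: [0.5, -0.0, 1.1]
grip_width: 0.799
grasp_force: 0.0
```

Request:
{"name": "carry_out", "arguments": {
  "motion": [
    {"xyz":[0,0,0],"angular":[0,0,0]},
    {"xyz":[0,0,0],"angular":[0,0,0]},
    {"xyz":[0,0,0],"angular":[0,0,0]},
    {"xyz":[0,0,0],"angular":[0,0,0]},
    {"xyz":[0,0,0],"angular":[0,0,0]},
    {"xyz":[0,0,0],"angular":[0,0,0]},
    {"xyz":[0,0,0],"angular":[0,0,0]},
    {"xyz":[0,0,0],"angular":[0,0,0]}
  ],
  "hand": 0
}}

```text
clock: 10.55
position: [0.4723, 0.3354, 0.0145]
ee_rot: [0.03, 1.0, 0.001, 0.001]
ft_force: [-0.6, -1.3, 6.5]
grip_width: 0.453
grasp_force: 42.1
```

```bash
python3 -c "
from h import *
d(.603,.342,.13,93.5); d(.603,.342,.0605,93.5)"
```

```text
xyz [-0.1302, 0.0146, -0.1153] ang [0.08, 0.09, -6.98] tcp [0.4723, 0.3354, 0.0145] w 0.453 gf 42.1 F [-0.6, -1.3, 6.5] t 10.55
xyz [-0.1301, 0.0145, -0.0458] ang [0.08, 0.09, -6.98] tcp [0.4723, 0.3354, 0.0145] w 0.453 gf 42.1 F [-0.6, -1.3, 6.5] t 10.55
```

Request:
{"name": "carry_out", "arguments": {
  "motion": [
    {"xyz":[0,0,-0.01],"angular":[0,0,0]},
    {"xyz":[0,0,-0.04],"angular":[0,0,0]},
    {"xyz":[0,0,-0.08],"angular":[0,0,-3]},
    {"xyz":[-0.03,0.004,-0.115],"angular":[0,0,-5]},
    {"xyz":[-0.07,0.008,-0.115],"angular":[0,0,-7]},
    {"xyz":[-0.11,0.012,-0.115],"angular":[0,0,-7]},
    {"xyz":[-0.13,0.0145,-0.11],"angular":[0,0,-7]},
    {"xyz":[-0.13,0.0145,-0.09],"angular":[0,0,-7]},
    {"xyz":[-0.13,0.0145,-0.07],"angular":[0,0,-7]},
    {"xyz":[-0.13,0.0145,-0.055],"angular":[0,0,-7]},
    {"xyz":[-0.13,0.0145,-0.05],"angular":[0,0,-7]},
    {"xyz":[-0.13,0.0145,-0.05],"angular":[0,0,-7]}
  ]
}}

```text
clock: 11.75
position: [0.6018, 0.3414, 0.0629]
ee_rot: [-0.031, 1.0, -0.0, -0.001]
ft_force: [0.6, -0.1, -1.3]
grip_width: 0.46
grasp_force: 41.2
```

Request:
{"name": "carry_out", "arguments": {
  "motion": [
    {"xyz":[-0.003,0,0],"angular":[0,0,0]},
    {"xyz":[-0.006,0,0],"angular":[0,0,0]},
    {"xyz":[-0.009,0,0],"angular":[0,0,0]},
    {"xyz":[-0.009,0,0],"angular":[0,0,0]}
  ]
}}

```text
clock: 12.15
position: [0.612, 0.342, 0.0638]
ee_rot: [-0.031, 1.0, 0.0, 0.0]
ft_force: [-0.2, -0.8, -2.5]
grip_width: 0.46
grasp_force: 41.2
```

Request:
{"name": "carry_out", "arguments": {
  "motion": [
    {"xyz":[-0.002,0,0.002],"angular":[0,0,0]},
    {"xyz":[-0.004,0,0.003],"angular":[0,0,0]},
    {"xyz":[-0.006,0,0.004],"angular":[0,0,0]},
    {"xyz":[-0.006,0,0.004],"angular":[0,0,0]}
  ]
}}

```text
clock: 12.55
position: [0.6148, 0.3424, 0.0596]
ee_rot: [-0.031, 1.0, -0.001, -0.003]
ft_force: [-14.6, -4.5, 10.8]
grip_width: 0.459
grasp_force: 42.8
```

Request:
{"name": "carry_out", "arguments": {
  "motion": [
    {"xyz":[-0.002,0,0.0],"angular":[0,0,0]},
    {"xyz":[-0.004,0,0],"angular":[0,0,0]},
    {"xyz":[-0.004,0,0],"angular":[0,0,0]}
  ]
}}

```text
clock: 12.85
position: [0.6158, 0.3423, 0.0592]
ee_rot: [-0.031, 0.999, -0.001, -0.006]
ft_force: [-29.6, -9.5, 18.8]
grip_width: 0.458
grasp_force: 44.1
```

Request:
{"name": "carry_out", "arguments": {
  "motion": [
    {"xyz":[0.004,0,-0.0015],"angular":[0,0,0]},
    {"xyz":[0.0055,0.002,-0.0015],"angular":[0,0,0]},
    {"xyz":[0.0055,0.004,-0.0015],"angular":[0,0,0]},
    {"xyz":[0.0055,0.006,-0.0015],"angular":[0,0,0]},
    {"xyz":[0.0055,0.006,-0.0015],"angular":[0,0,0]}
  ]
}}

```text
clock: 13.35
position: [0.6155, 0.3476, 0.0606]
ee_rot: [-0.031, 1.0, -0.001, -0.0]
ft_force: [-3.4, -4.3, -0.3]
grip_width: 0.463
grasp_force: 42.0
```

Request:
{"name": "carry_out", "arguments": {
  "motion": [
    {"xyz":[0,0.001,0],"angular":[0,0,0]},
    {"xyz":[0,0.002,0.001],"angular":[0,0,0]},
    {"xyz":[0,0.002,0.001],"angular":[0,0,0]}
  ]
}}

```text
clock: 13.65
position: [0.6154, 0.3477, 0.0594]
ee_rot: [-0.03, 1.0, -0.002, -0.001]
ft_force: [-4.1, -9.6, 3.2]
grip_width: 0.462
grasp_force: 42.2
```

Request:
{"name": "carry_out", "arguments": {
  "motion": [
    {"xyz":[-0.001,0.001,0.0005],"angular":[0,0,0]},
    {"xyz":[-0.001,0.002,0.001],"angular":[0,0,0]},
    {"xyz":[-0.001,0.0005,0.001],"angular":[0,0,0]},
    {"xyz":[-0.001,-0.001,0.001],"angular":[0,0,0]}
  ]
}}

```text
clock: 14.05
position: [0.6154, 0.3476, 0.0592]
ee_rot: [-0.03, 1.0, -0.001, -0.001]
ft_force: [-10.9, -5.9, 8.9]
grip_width: 0.456
grasp_force: 42.9
```

Request:
{"name": "carry_out", "arguments": {
  "motion": [
    {"xyz":[0,0,0],"angular":[0,0,0]},
    {"xyz":[0,0,0],"angular":[0,0,0]},
    {"xyz":[0,0,0],"angular":[0,0,0]},
    {"xyz":[0,0,0],"angular":[0,0,0]}
  ],
  "hand": 0.65
}}

```text
clock: 14.45
position: [0.6165, 0.3498, 0.0589]
ee_rot: [-0.031, 1.0, 0.0, 0.0]
ft_force: [0.6, -0.2, 0.5]
grip_width: 0.654
grasp_force: 0.0
```

Request:
{"name": "carry_out", "arguments": {
  "motion": [
    {"xyz":[0,0,-0.02],"angular":[0,0,0]},
    {"xyz":[0,0,-0.06],"angular":[0,0,0]},
    {"xyz":[0,0,-0.1],"angular":[0,0,0]},
    {"xyz":[0.04,-0.02,-0.14],"angular":[0,0,0]},
    {"xyz":[0.08,-0.05,-0.17],"angular":[0,0,0]},
    {"xyz":[0.11,-0.08,-0.192],"angular":[0,0,0]},
    {"xyz":[0.11,-0.08,-0.192],"angular":[0,0,0]},
    {"xyz":[0.11,-0.08,-0.192],"angular":[0,0,0]}
  ],
  "hand": 0.0
}}

```text
clock: 15.25
position: [0.5116, 0.2618, 0.2534]
ee_rot: [-0.03, 1.0, 0.001, 0.002]
ft_force: [0.8, 0.2, 1.0]
grip_width: 0.002
grasp_force: 0.0
```

```bash
python3 -c "
from h import *
d(.602,.1,.15,93.5); c=snap('wrist','w5'); crop('w5',60,150,460,384,2,'w5c')"
```

```text
xyz [-0.0802, -0.1672, 0.1033] ang [0.13, 0.2, -0.05] tcp [0.5116, 0.2618, 0.2534] w 0.002 gf 0.0 F [0.8, 0.2, 1.0] t 15.25
```

View pics/w5c.png

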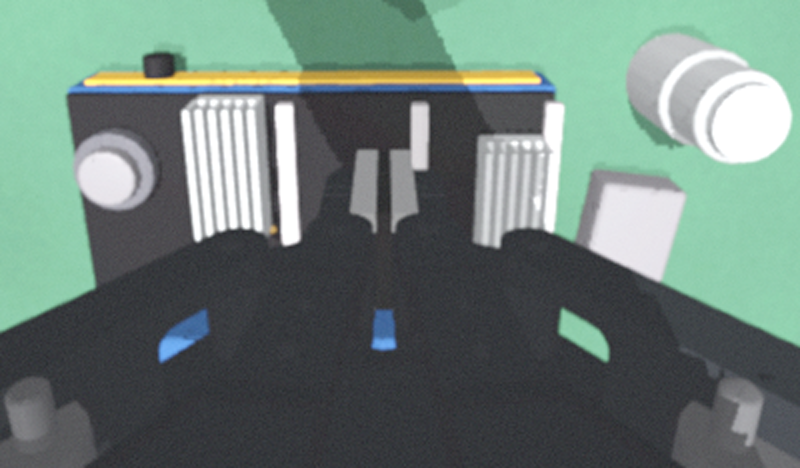

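B has been knocked: it now stands off rib 2 (gap between (268,170) and (278,170)) and nearer the robot (near end at v≈100). A, at (510,190), is against rib 0. I'll measure B and reseat it.

```bash
python3 -c "
from h import *
np.set_printoptions(precision=4,suppress=True)
c=load('w5'); W=lambda u,v,z:onz(c,60+u/2-.25,150+v/2-.25,z)[:2]
for n,u,v,z in (('BnL',184,109,.077),('BnR',264,99,.077),('BfL',196,243,.077),('BfR',271,233,.077),('AnL',478,138,.077),('AnR',548,140,.077),('AfL',475,243,.077),('r2n',285,103,.053),('r2f',290,243,.053),('r0n',554,104,.053)): print(n,W(u,v,z))
"
```

```text
BnL [0.5529 0.1528]
BnR [0.5443 0.1977]
BfL [0.637  0.1573]
BfR [0.6273 0.2023]
AnL [0.5602 0.3188]
AnR [0.5591 0.3588]
AfL [0.6268 0.324 ]
r2n [0.5536 0.2058]
r2f [0.6475 0.2104]
r0n [0.5447 0.367 ]
```

```bash
python3 -c "
from h import *
d(.601,.181,.12,93.5); d(.601,.181,.058,93.5)"
```

```text
xyz [-0.0839, -0.0874, 0.1319] ang [0.09, 0.12, 0.0] tcp [0.5117, 0.2629, 0.2519] w -0.003 gf 0.0 F [0.7, 0.2, -0.5] t 15.3
xyz [-0.0837, -0.0875, 0.1939] ang [0.09, 0.12, 0.0] tcp [0.5117, 0.2629, 0.2519] w -0.003 gf 0.0 F [0.7, 0.2, -0.5] t 15.3
```

Request:
{"name": "carry_out", "arguments": {
  "motion": [
    {"xyz":[-0.03,-0.03,0.02],"angular":[0,0,0]},
    {"xyz":[-0.06,-0.06,0.04],"angular":[0,0,0]},
    {"xyz":[-0.084,-0.0875,0.06],"angular":[0,0,0]},
    {"xyz":[-0.084,-0.0875,0.09],"angular":[0,0,0]},
    {"xyz":[-0.084,-0.0875,0.12],"angular":[0,0,0]},
    {"xyz":[-0.084,-0.0875,0.14],"angular":[0,0,0]},
    {"xyz":[-0.084,-0.0875,0.16],"angular":[0,0,0]},
    {"xyz":[-0.084,-0.0875,0.178],"angular":[0,0,0]},
    {"xyz":[-0.084,-0.0875,0.19],"angular":[0,0,0]},
    {"xyz":[-0.084,-0.0875,0.193],"angular":[0,0,0]},
    {"xyz":[-0.084,-0.0875,0.193],"angular":[0,0,0]}
  ],
  "hand": 0.7
}}

```text
clock: 16.4
position: [0.6007, 0.1809, 0.0572]
ee_rot: [-0.031, 1.0, -0.0, -0.0]
ft_force: [0.2, -0.3, 0.4]
grip_width: 0.699
grasp_force: 0.0
```

Request:
{"name": "carry_out", "arguments": {
  "motion": [
    {"xyz":[0,0,0],"angular":[0,0,0]},
    {"xyz":[0,0,0],"angular":[0,0,0]},
    {"xyz":[0,0,0],"angular":[0,0,0]},
    {"xyz":[0,0,0],"angular":[0,0,0]},
    {"xyz":[0,0,0],"angular":[0,0,0]},
    {"xyz":[0,0,0],"angular":[0,0,0]},
    {"xyz":[0,0,0],"angular":[0,0,0]}
  ],
  "hand": 0
}}

```text
clock: 17.1
position: [0.6014, 0.1808, 0.0589]
ee_rot: [-0.031, 1.0, 0.0, 0.001]
ft_force: [0.3, 0.6, 6.2]
grip_width: 0.46
grasp_force: 42.6
```

Request:
{"name": "carry_out", "arguments": {
  "motion": [
    {"xyz":[0,-0.002,-0.003],"angular":[0,0,0]},
    {"xyz":[-0.004,-0.003,-0.003],"angular":[0,0,0]},
    {"xyz":[-0.008,-0.003,-0.003],"angular":[0,0,0]},
    {"xyz":[-0.012,-0.003,-0.003],"angular":[0,0,0]},
    {"xyz":[-0.012,-0.003,-0.003],"angular":[0,0,0]}
  ]
}}

```text
clock: 17.6
position: [0.6133, 0.1783, 0.0605]
ee_rot: [-0.031, 1.0, -0.0, -0.0]
ft_force: [-0.6, 0.4, -2.0]
grip_width: 0.456
grasp_force: 41.8
```

Request:
{"name": "carry_out", "arguments": {
  "motion": [
    {"xyz":[-0.002,0,0],"angular":[0,0,0]},
    {"xyz":[-0.004,0,0],"angular":[0,0,0]},
    {"xyz":[-0.006,0,0],"angular":[0,0,0]},
    {"xyz":[-0.006,0,0],"angular":[0,0,0]}
  ]
}}

```text
clock: 18.0
position: [0.619, 0.1787, 0.0608]
ee_rot: [-0.031, 1.0, 0.0, 0.0]
ft_force: [-0.3, 0.2, -1.6]
grip_width: 0.458
grasp_force: 41.8
```

Request:
{"name": "carry_out", "arguments": {
  "motion": [
    {"xyz":[-0.002,0,0.001],"angular":[0,0,0]},
    {"xyz":[-0.004,0,0.002],"angular":[0,0,0]},
    {"xyz":[-0.006,0,0.002],"angular":[0,0,0]},
    {"xyz":[-0.008,0,0.002],"angular":[0,0,0]},
    {"xyz":[-0.008,0,0.002],"angular":[0,0,0]}
  ]
}}

```text
clock: 18.5
position: [0.6273, 0.1793, 0.059]
ee_rot: [-0.031, 1.0, 0.0, 0.0]
ft_force: [1.1, 1.1, -0.3]
grip_width: 0.461
grasp_force: 42.1
```

Request:
{"name": "carry_out", "arguments": {
  "motion": [
    {"xyz":[-0.002,0,0],"angular":[0,0,0]},
    {"xyz":[-0.003,0,0],"angular":[0,0,0]},
    {"xyz":[-0.003,0,0],"angular":[0,0,0]}
  ]
}}

```text
clock: 18.8
position: [0.6281, 0.1794, 0.0589]
ee_rot: [-0.031, 1.0, -0.0, -0.002]
ft_force: [-11.5, -1.0, 10.0]
grip_width: 0.461
grasp_force: 43.1
```

Request:
{"name": "carry_out", "arguments": {
  "motion": [
    {"xyz":[-0.0015,0,-0.001],"angular":[0,0,0]},
    {"xyz":[-0.0015,0,-0.001],"angular":[0,0,0]},
    {"xyz":[0.001,0.002,-0.001],"angular":[0,0,0]},
    {"xyz":[0.001,0.004,-0.001],"angular":[0,0,0]},
    {"xyz":[0.001,0.006,-0.001],"angular":[0,0,0]},
    {"xyz":[0.001,0.006,-0.001],"angular":[0,0,0]}
  ]
}}

```text
clock: 19.4
position: [0.6279, 0.1841, 0.0593]
ee_rot: [-0.031, 1.0, -0.001, -0.001]
ft_force: [-4.8, -5.2, -0.2]
grip_width: 0.461
grasp_force: 42.0
```

Request:
{"name": "carry_out", "arguments": {
  "motion": [
    {"xyz":[0,0.001,0],"angular":[0,0,0]},
    {"xyz":[0,0.002,0.001],"angular":[0,0,0]},
    {"xyz":[0,0.002,0.001],"angular":[0,0,0]}
  ]
}}

```text
clock: 19.7
position: [0.6278, 0.1842, 0.059]
ee_rot: [-0.03, 1.0, -0.002, -0.001]
ft_force: [-8.9, -10.8, 9.0]
grip_width: 0.456
grasp_force: 43.0
```

Home again (y contact at 0.184 as before). I release B, rise, and go above the button while looking.

Request:
{"name": "carry_out", "arguments": {
  "motion": [
    {"xyz":[0,-0.001,0],"angular":[0,0,0]},
    {"xyz":[0,-0.001,0],"angular":[0,0,0]}
  ]
}}

```text
clock: 19.9
position: [0.6279, 0.1841, 0.059]
ee_rot: [-0.03, 1.0, -0.001, -0.001]
ft_force: [-9.0, -7.5, 8.2]
grip_width: 0.455
grasp_force: 43.0
```

Request:
{"name": "carry_out", "arguments": {
  "motion": [
    {"xyz":[0,0,0],"angular":[0,0,0]},
    {"xyz":[0,0,0],"angular":[0,0,0]},
    {"xyz":[0,0,0],"angular":[0,0,0]},
    {"xyz":[0,0,0],"angular":[0,0,0]}
  ],
  "hand": 0.65
}}

```text
clock: 20.3
position: [0.6286, 0.1867, 0.0589]
ee_rot: [-0.031, 1.0, 0.0, 0.0]
ft_force: [0.4, 0.8, -0.3]
grip_width: 0.647
grasp_force: 0.0
```

Request:
{"name": "carry_out", "arguments": {
  "motion": [
    {"xyz":[0,0,-0.02],"angular":[0,0,0]},
    {"xyz":[0,0,-0.06],"angular":[0,0,0]},
    {"xyz":[0,0,-0.1],"angular":[0,0,0]},
    {"xyz":[0.04,0,-0.14],"angular":[0,0,0]},
    {"xyz":[0.08,0.03,-0.17],"angular":[0,0,0]},
    {"xyz":[0.124,0.07,-0.192],"angular":[0,0,0]},
    {"xyz":[0.124,0.07,-0.192],"angular":[0,0,0]},
    {"xyz":[0.124,0.07,-0.192],"angular":[0,0,0]},
    {"xyz":[0.124,0.07,-0.192],"angular":[0,0,0]}
  ],
  "hand": 0.65
}}

```text
clock: 21.2
position: [0.5004, 0.2487, 0.2511]
ee_rot: [-0.031, 1.0, 0.0, 0.0]
ft_force: [0.5, -0.4, -0.0]
grip_width: 0.649
grasp_force: 0.0
```

```bash
python3 -c "
from h import *
d(.602,.1,.15,93.5); c=snap('wrist','w6'); crop('w6',60,150,460,384,2,'w6c')"
```

```text
xyz [-0.092, -0.1548, 0.1011] ang [0.02, 0.06, 0.08] tcp [0.5004, 0.2487, 0.2511] w 0.649 gf 0.0 F [0.5, -0.4, -0.0] t 21.2
```

View pics/w6c.png

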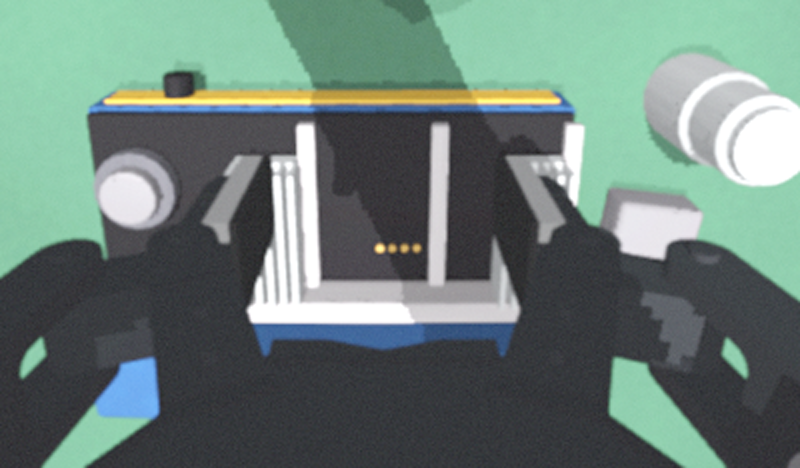

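Both modules are home: their near ends are level at v≈157 and both sit tight to their ribs. Next is the button, at about (128,197), world (0.605, 0.0985).

Request:
{"name": "carry_out", "arguments": {
  "motion": [
    {"xyz":[-0.03,-0.05,0],"angular":[0,0,0]},
    {"xyz":[-0.06,-0.1,0.02],"angular":[0,0,0]},
    {"xyz":[-0.09,-0.14,0.05],"angular":[0,0,0]},
    {"xyz":[-0.095,-0.156,0.09],"angular":[0,0,0]},
    {"xyz":[-0.095,-0.156,0.13],"angular":[0,0,0]},
    {"xyz":[-0.095,-0.156,0.16],"angular":[0,0,0]},
    {"xyz":[-0.095,-0.156,0.178],"angular":[0,0,0]},
    {"xyz":[-0.095,-0.156,0.178],"angular":[0,0,0]},
    {"xyz":[-0.095,-0.156,0.178],"angular":[0,0,0]}
  ],
  "hand": 0.0
}}

```text
clock: 22.15
position: [0.6052, 0.0976, 0.0728]
ee_rot: [-0.03, 1.0, -0.0, -0.0]
ft_force: [-0.3, 0.2, 0.7]
grip_width: -0.0
grasp_force: 0.0
```

Request:
{"name": "carry_out", "arguments": {
  "motion": [
    {"xyz":[0,0,0.005],"angular":[0,0,0]},
    {"xyz":[0,0,0.009],"angular":[0,0,0]},
    {"xyz":[0,0,0.012],"angular":[0,0,0]},
    {"xyz":[0,0,0.012],"angular":[0,0,0]}
  ]
}}

```text
clock: 22.55
position: [0.6057, 0.0987, 0.0615]
ee_rot: [-0.031, 1.0, 0.0, 0.001]
ft_force: [2.5, -0.7, 4.7]
grip_width: 0.003
grasp_force: 2.3
```

Request:
{"name": "carry_out", "arguments": {
  "motion": [
    {"xyz":[0,0,0.003],"angular":[0,0,0]},
    {"xyz":[0,0,0.006],"angular":[0,0,0]},
    {"xyz":[0,0,0.006],"angular":[0,0,0]},
    {"xyz":[0,0,0.006],"angular":[0,0,0]}
  ]
}}

```text
clock: 22.95
position: [0.606, 0.0988, 0.0604]
ee_rot: [-0.03, 1.0, 0.001, 0.002]
ft_force: [-17.4, -3.7, 48.3]
grip_width: 0.003
grasp_force: 24.1
```

Request:
{"name": "carry_out", "arguments": {
  "motion": [
    {"xyz":[0,0,-0.02],"angular":[0,0,0]},
    {"xyz":[0,0,-0.05],"angular":[0,0,0]},
    {"xyz":[0,0,-0.1],"angular":[0,0,0]},
    {"xyz":[0,0,-0.14],"angular":[0,0,0]},
    {"xyz":[0.02,-0.05,-0.18],"angular":[0,0,0]},
    {"xyz":[0.04,-0.1,-0.2],"angular":[0,0,0]},
    {"xyz":[0.06,-0.15,-0.2],"angular":[0,0,0]},
    {"xyz":[0.08,-0.2,-0.2],"angular":[0,0,0]},
    {"xyz":[0.08,-0.24,-0.2],"angular":[0,0,0]},
    {"xyz":[0.08,-0.28,-0.2],"angular":[0,0,0]},
    {"xyz":[0.08,-0.28,-0.2],"angular":[0,0,0]},
    {"xyz":[0.08,-0.28,-0.2],"angular":[0,0,0]}
  ]
}}

```text
clock: 24.15
position: [0.5412, -0.1877, 0.2545]
ee_rot: [-0.029, 1.0, -0.0, -0.0]
ft_force: [-0.6, 0.2, -1.2]
grip_width: 0.002
grasp_force: 0.0
```

```bash
python3 -c "
from h import *
d(.5,-.2,.25,-3); print(np.round(get_obs()['joint_pos'],2)); c=snap('wrist','w7'); crop('w7',0,0,512,384,1.5,'w7c')"
```

```text
xyz [0.0419, -0.0099, 0.0046] ang [-0.04, -0.04, 96.31] tcp [0.5412, -0.1877, 0.2545] w 0.002 gf 0.0 F [-0.6, 0.2, -1.2] t 24.15
[-0.12  0.21  0.44  1.59 -0.09  1.36  1.96]
```

View pics/w7c.png

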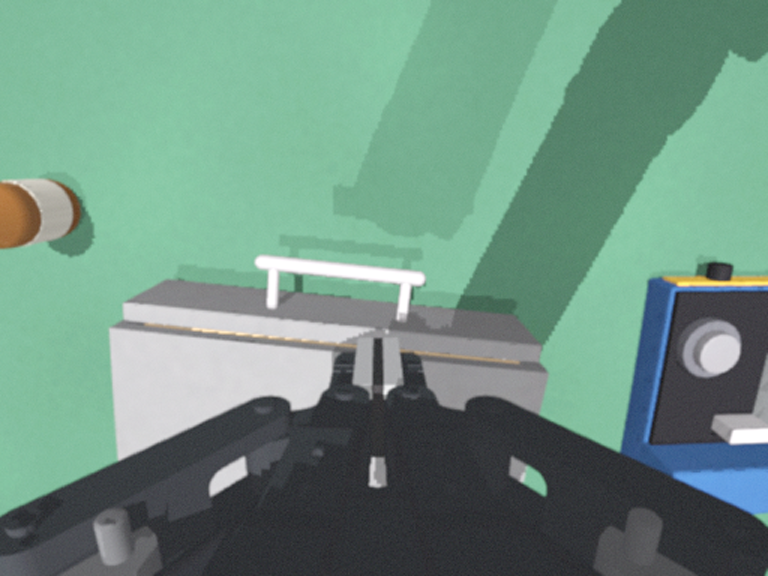

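The wrist view shows the handle bar from (262,262) to (419,279) of the 1.5x image, mid about (340,270). The bottle is far left at (35,210).

```bash
python3 -c "
from h import *
np.set_printoptions(precision=4,suppress=True)
c=load('w7'); W=lambda u,v:(c,u/1.5-.17,v/1.5-.17)
s=load('side0')
L=onz(*W(262,262),.062);Rr=onz(*W(419,279),.062); print(L,Rr,np.linalg.norm(L-Rr),(L+Rr)/2,np.degrees(np.arctan2(-(Rr-L)[0],(Rr-L)[1])))
print(tri(W(262,262),(s,490*.64,380*.64)),tri(W(419,279),(s,437*.64,345*.64)))
a=onz(*W(113,325),.1);b=onz(*W(545,368),.1);print(a,b,np.linalg.norm(a-b),np.degrees(np.arctan2(-(b-a)[0],(b-a)[1])))
m=(L+Rr)/2; d(m[0],m[1],.12,-4); d(m[0],m[1],.05,-4)"
```

```text
[ 0.5496 -0.2753  0.062 ] [ 0.5561 -0.1548  0.062 ] 0.12067099100489385 [ 0.5528 -0.2151  0.062 ] -3.063603855363534
(array([ 0.5553, -0.2797,  0.057 ]), [np.float64(0.00531558616520973), np.float64(0.005315586165209736)]) (array([ 0.5594, -0.1541,  0.0505]), [np.float64(0.000810964293517247), np.float64(0.0008109642935173144)])
[ 0.593  -0.3737  0.1   ] [ 0.6078 -0.0621  0.1   ] 0.3119722199843707 -2.728865373226115
xyz [-0.0093, -0.0304, 0.1344] ang [-0.0, -0.07, 97.48] tcp [0.5418, -0.1854, 0.2544] w -0.001 gf 0.0 F [0.1, 0.9, 0.1] t 24.2
xyz [-0.0094, -0.0305, 0.2044] ang [-0.0, -0.07, 97.48] tcp [0.5418, -0.1854, 0.2544] w -0.001 gf 0.0 F [0.1, 0.9, 0.1] t 24.2
```

Request:
{"name": "carry_out", "arguments": {
  "motion": [
    {"xyz":[-0.0095,-0.0305,0.05],"angular":[0,0,8]},
    {"xyz":[-0.0095,-0.0305,0.05],"angular":[0,0,16]},
    {"xyz":[-0.0095,-0.0305,0.05],"angular":[0,0,24]},
    {"xyz":[-0.0095,-0.0305,0.05],"angular":[0,0,32]},
    {"xyz":[-0.0095,-0.0305,0.05],"angular":[0,0,40]},
    {"xyz":[-0.0095,-0.0305,0.05],"angular":[0,0,48]},
    {"xyz":[-0.0095,-0.0305,0.05],"angular":[0,0,56]},
    {"xyz":[-0.0095,-0.0305,0.05],"angular":[0,0,64]},
    {"xyz":[-0.0095,-0.0305,0.05],"angular":[0,0,72]},
    {"xyz":[-0.0095,-0.0305,0.05],"angular":[0,0,80]},
    {"xyz":[-0.0095,-0.0305,0.05],"angular":[0,0,88]},
    {"xyz":[-0.0095,-0.0305,0.05],"angular":[0,0,96.5]}
  ],
  "hand": 0.3
}}

```text
clock: 25.4
position: [0.554, -0.2126, 0.2044]
ee_rot: [0.726, 0.688, 0.0, -0.001]
ft_force: [-1.0, 0.5, -1.0]
grip_width: 0.302
grasp_force: 0.0
```

```bash
python3 -c "
from h import *
d(.5535,-.215,.12,-3); d(.5535,-.215,.05,-3); print(np.round(get_obs()['joint_pos'],2))"
```

```text
xyz [-0.0026, -0.0003, 0.0844] ang [-0.04, -0.09, -0.1] tcp [0.554, -0.2126, 0.2044] w 0.302 gf 0.0 F [-1.0, 0.5, -1.0] t 25.4
xyz [-0.0027, -0.0003, 0.1544] ang [-0.04, -0.09, -0.1] tcp [0.554, -0.2126, 0.2044] w 0.302 gf 0.0 F [-1.0, 0.5, -1.0] t 25.4
[-0.27  0.32  0.69  1.62 -0.21  1.28  0.41]
```

Request:
{"name": "carry_out", "arguments": {
  "motion": [
    {"xyz":[-0.0025,0,0.03],"angular":[0,0,0]},
    {"xyz":[-0.0025,0,0.06],"angular":[0,0,0]},
    {"xyz":[-0.0025,0,0.09],"angular":[0,0,0]},
    {"xyz":[-0.0025,0,0.11],"angular":[0,0,0]},
    {"xyz":[-0.0025,0,0.125],"angular":[0,0,0]},
    {"xyz":[-0.0025,0,0.135],"angular":[0,0,0]},
    {"xyz":[-0.0025,0,0.14],"angular":[0,0,0]}
  ]
}}

```text
clock: 26.1
position: [0.5535, -0.217, 0.0642]
ee_rot: [0.725, 0.689, 0.0, -0.0]
ft_force: [0.5, 0.7, 0.1]
grip_width: 0.297
grasp_force: 0.0
```

Request:
{"name": "carry_out", "arguments": {
  "motion": [
    {"xyz":[0,0,0.005],"angular":[0,0,0]},
    {"xyz":[0,0,0.01],"angular":[0,0,0]},
    {"xyz":[0,0,0.013],"angular":[0,0,0]},
    {"xyz":[0,0,0.013],"angular":[0,0,0]}
  ]
}}

```text
clock: 26.5
position: [0.5532, -0.218, 0.0516]
ee_rot: [0.725, 0.688, 0.0, -0.0]
ft_force: [-0.1, 0.4, 0.1]
grip_width: 0.303
grasp_force: 0.0
```

Request:
{"name": "carry_out", "arguments": {
  "motion": [
    {"xyz":[0,0,0],"angular":[0,0,0]},
    {"xyz":[0,0,0],"angular":[0,0,0]},
    {"xyz":[0,0,0],"angular":[0,0,0]},
    {"xyz":[0,0,0],"angular":[0,0,0]},
    {"xyz":[0,0,0],"angular":[0,0,0]}
  ],
  "hand": 0
}}

```text
clock: 27.0
position: [0.5536, -0.2182, 0.0521]
ee_rot: [0.725, 0.689, 0.0, 0.0]
ft_force: [-0.2, 0.8, 3.9]
grip_width: 0.105
grasp_force: 39.2
```

Request:
{"name": "carry_out", "arguments": {
  "motion": [
    {"xyz":[0,-0.01,0],"angular":[0,0,0]},
    {"xyz":[0,-0.03,0],"angular":[0,0,0]},
    {"xyz":[0,-0.05,0],"angular":[0,0,0]},
    {"xyz":[0,-0.07,0],"angular":[0,0,0]},
    {"xyz":[0,-0.09,0],"angular":[0,0,0]},
    {"xyz":[0,-0.11,0],"angular":[0,0,0]},
    {"xyz":[0,-0.13,0],"angular":[0,0,0]},
    {"xyz":[0,-0.14,0],"angular":[0,0,0]},
    {"xyz":[0,-0.147,0],"angular":[0,0,0]},
    {"xyz":[0,-0.15,0],"angular":[0,0,0]},
    {"xyz":[0,-0.15,0],"angular":[0,0,0]}
  ]
}}

```text
clock: 28.1
position: [0.4058, -0.2106, 0.0522]
ee_rot: [0.725, 0.689, 0.001, 0.003]
ft_force: [11.9, -4.1, -10.1]
grip_width: 0.102
grasp_force: 39.7
```

Request:
{"name": "carry_out", "arguments": {
  "motion": [
    {"xyz":[0,-0.003,0],"angular":[0,0,0]},
    {"xyz":[0,-0.004,0],"angular":[0,0,0]},
    {"xyz":[0,-0.002,0],"angular":[0,0,0]},
    {"xyz":[0,0,0],"angular":[0,0,0]}
  ]
}}

```text
clock: 28.5
position: [0.4058, -0.2106, 0.0522]
ee_rot: [0.725, 0.689, 0.001, 0.002]
ft_force: [3.5, -1.8, 1.3]
grip_width: 0.108
grasp_force: 42.0
```

Request:
{"name": "carry_out", "arguments": {
  "motion": [
    {"xyz":[0,0,0],"angular":[0,0,0]},
    {"xyz":[0,0,0],"angular":[0,0,0]},
    {"xyz":[0,0,0],"angular":[0,0,0]}
  ],
  "hand": 0.3
}}

```text
clock: 28.8
position: [0.4029, -0.2101, 0.0515]
ee_rot: [0.725, 0.688, -0.0, -0.001]
ft_force: [0.4, 0.4, -0.6]
grip_width: 0.3
grasp_force: 0.0
```

Request:
{"name": "carry_out", "arguments": {
  "motion": [
    {"xyz":[0,0,-0.03],"angular":[0,0,0]},
    {"xyz":[0,0,-0.07],"angular":[0,0,0]},
    {"xyz":[0,0,-0.12],"angular":[0,0,-8]},
    {"xyz":[0,0,-0.16],"angular":[0,0,-16]},
    {"xyz":[0,0.02,-0.2],"angular":[0,0,-24]},
    {"xyz":[0,0.04,-0.2],"angular":[0,0,-32]},
    {"xyz":[0,0.06,-0.2],"angular":[0,0,-40]},
    {"xyz":[0,0.08,-0.2],"angular":[0,0,-48]},
    {"xyz":[0,0.1,-0.2],"angular":[0,0,-56]},
    {"xyz":[0,0.1,-0.2],"angular":[0,0,-64]},
    {"xyz":[0,0.1,-0.2],"angular":[0,0,-72]},
    {"xyz":[0,0.1,-0.2],"angular":[0,0,-80]}
  ]
}}

```text
clock: 30.0
position: [0.503, -0.2155, 0.2512]
ee_rot: [0.11, 0.994, -0.0, -0.001]
ft_force: [-0.3, -0.1, -0.6]
grip_width: 0.303
grasp_force: 0.0
```

```bash
python3 -c "
from h import *
d(.55,-.1,.25,93.5); print(np.round(get_obs()['joint_pos'],2)); c=snap('wrist','w8'); crop('w8',0,0,512,384,1.5,'w8c')"
```

```text
xyz [-0.0206, 0.123, 0.0012] ang [0.0, -0.08, -16.16] tcp [0.503, -0.2155, 0.2512] w 0.303 gf 0.0 F [-0.3, -0.1, -0.6] t 30.0
[-0.3   0.16  0.7   1.67 -0.11  1.35  1.77]
```

View pics/w8c.png

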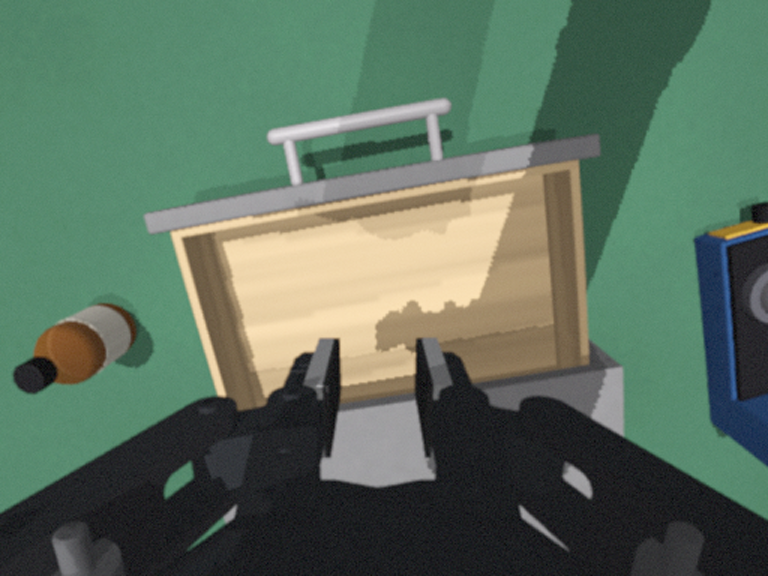

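The drawer is fully open and empty: handle at (360,120), floor visible between (220,240) and (580,370). From the handle and the cabinet edge the floor centre is about (0.5445, -0.215), turned -3°.

```bash
python3 -c "
from h import *
c=load('w8'); W=lambda u,v,z:np.round(onz(c,u/1.5-.17,v/1.5-.17,z),3)
print('front top inner',W(185,235,.086),W(578,163,.086),'floor near',W(222,240,.022),W(545,180,.022),'cab front top',W(590,345,.1),W(622,368,.1))
d(.622,.186,.16,93.5); d(.622,.186,.057,93.5)"
```

```text
front top inner [ 0.452 -0.342  0.086] [ 0.464 -0.07   0.086] floor near [ 0.467 -0.341  0.022] [ 0.477 -0.07   0.022] cab front top [ 0.589 -0.081  0.1  ] [ 0.613 -0.059  0.1  ]
xyz [-0.0319, 0.4175, 0.0913] ang [0.01, -0.06, -15.66] tcp [0.5029, -0.2155, 0.2513] w 0.298 gf 0.0 F [-0.1, -0.2, -0.6] t 30.05
xyz [-0.032, 0.4175, 0.1943] ang [0.01, -0.06, -15.66] tcp [0.5029, -0.2155, 0.2513] w 0.298 gf 0.0 F [-0.1, -0.2, -0.6] t 30.05
```

Request:
{"name": "carry_out", "arguments": {
  "motion": [
    {"xyz":[-0.005,0.045,0],"angular":[0,0,0]},
    {"xyz":[-0.01,0.09,0],"angular":[0,0,-4]},
    {"xyz":[-0.015,0.135,0],"angular":[0,0,-8]},
    {"xyz":[-0.02,0.18,0],"angular":[0,0,-12]},
    {"xyz":[-0.025,0.225,0],"angular":[0,0,-15.7]},
    {"xyz":[-0.032,0.27,0],"angular":[0,0,-15.7]},
    {"xyz":[-0.032,0.315,0],"angular":[0,0,-15.7]},
    {"xyz":[-0.032,0.36,0.03],"angular":[0,0,-15.7]},
    {"xyz":[-0.032,0.4,0.055],"angular":[0,0,-15.7]},
    {"xyz":[-0.032,0.4175,0.08],"angular":[0,0,-15.7]},
    {"xyz":[-0.032,0.4175,0.09],"angular":[0,0,-15.7]},
    {"xyz":[-0.032,0.4175,0.09],"angular":[0,0,-15.7]}
  ],
  "hand": 0.7
}}

```text
clock: 31.25
position: [0.6272, 0.1834, 0.1599]
ee_rot: [-0.023, 1.0, -0.001, -0.002]
ft_force: [0.4, -0.1, -0.1]
grip_width: 0.703
grasp_force: 0.0
```

```bash
python3 -c "
from h import *
d(.622,.186,.057,93.5); c=snap('wrist','w9'); crop('w9',0,0,512,384,1.5,'w9c')"
```

```text
xyz [0.0047, 0.0031, 0.1029] ang [-0.11, -0.19, -0.88] tcp [0.6272, 0.1834, 0.1599] w 0.703 gf 0.0 F [0.4, -0.1, -0.1] t 31.25
```

View pics/w9c.png

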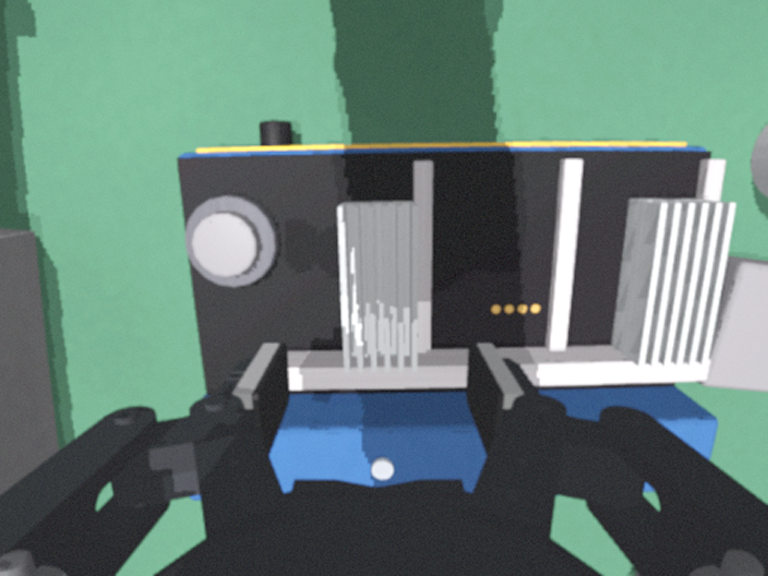

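Both modules are still home and the button is up. Descend onto B and grasp it.

Request:
{"name": "carry_out", "arguments": {
  "motion": [
    {"xyz":[0.0045,0.002,0.03],"angular":[0,0,-1]},
    {"xyz":[0.0045,0.002,0.055],"angular":[0,0,-1]},
    {"xyz":[0.0045,0.002,0.075],"angular":[0,0,-1]},
    {"xyz":[0.0045,0.002,0.09],"angular":[0,0,-1]},
    {"xyz":[0.0045,0.002,0.1],"angular":[0,0,-1]},
    {"xyz":[0.0045,0.002,0.103],"angular":[0,0,-1]},
    {"xyz":[0.0045,0.002,0.103],"angular":[0,0,-1]}
  ]
}}

```text
clock: 32.0
position: [0.6241, 0.1858, 0.0593]
ee_rot: [-0.032, 0.999, 0.0, 0.0]
ft_force: [-0.0, -0.0, -0.0]
grip_width: 0.701
grasp_force: 0.0
```

Request:
{"name": "carry_out", "arguments": {
  "motion": [
    {"xyz":[0,0,0],"angular":[0,0,0]},
    {"xyz":[0,0,0],"angular":[0,0,0]},
    {"xyz":[0,0,0],"angular":[0,0,0]},
    {"xyz":[0,0,0],"angular":[0,0,0]},
    {"xyz":[0,0,0],"angular":[0,0,0]},
    {"xyz":[0,0,0],"angular":[0,0,0]},
    {"xyz":[0,0,0],"angular":[0,0,0]}
  ],
  "hand": 0
}}

```text
clock: 32.7
position: [0.6247, 0.1839, 0.0603]
ee_rot: [-0.032, 0.999, -0.001, 0.001]
ft_force: [-2.1, -5.8, 6.4]
grip_width: 0.453
grasp_force: 41.9
```

Request:
{"name": "carry_out", "arguments": {
  "motion": [
    {"xyz":[0.001,-0.001,-0.01],"angular":[0,0,0]},
    {"xyz":[0.001,-0.001,-0.03],"angular":[0,0,0]},
    {"xyz":[0.001,-0.001,-0.07],"angular":[0,0,0]},
    {"xyz":[0.001,-0.001,-0.11],"angular":[0,0,0]},
    {"xyz":[0.001,-0.001,-0.15],"angular":[0,0,0]},
    {"xyz":[0.01,-0.03,-0.17],"angular":[0,0,0]},
    {"xyz":[0.02,-0.07,-0.17],"angular":[0,0,2]},
    {"xyz":[0.04,-0.11,-0.17],"angular":[0,0,4]},
    {"xyz":[0.06,-0.15,-0.17],"angular":[0,0,6]},
    {"xyz":[0.08,-0.19,-0.17],"angular":[0,0,6]},
    {"xyz":[0.08,-0.22,-0.17],"angular":[0,0,6]},
    {"xyz":[0.08,-0.22,-0.17],"angular":[0,0,6]}
  ]
}}

```text
clock: 33.9
position: [0.5577, -0.044, 0.2303]
ee_rot: [0.023, 1.0, -0.0, 0.001]
ft_force: [1.0, 0.4, -1.6]
grip_width: 0.46
grasp_force: 41.1
```

```bash
python3 -c "
from h import *
d(.535,-.15,.16,87); d(.535,-.15,.038,87)"
```

```text
xyz [0.0178, -0.107, 0.0703] ang [-0.01, 0.12, 0.33] tcp [0.5577, -0.044, 0.2303] w 0.46 gf 41.1 F [1.0, 0.4, -1.6] t 33.9
xyz [0.0181, -0.107, 0.1923] ang [-0.01, 0.12, 0.33] tcp [0.5577, -0.044, 0.2303] w 0.46 gf 41.1 F [1.0, 0.4, -1.6] t 33.9
```

Request:
{"name": "carry_out", "arguments": {
  "motion": [
    {"xyz":[0.008,-0.04,0],"angular":[0,0,0]},
    {"xyz":[0.016,-0.08,0.0],"angular":[0,0,0]},
    {"xyz":[0.018,-0.107,0.01],"angular":[0,0,0.3]},
    {"xyz":[0.018,-0.107,0.04],"angular":[0,0,0.3]},
    {"xyz":[0.018,-0.107,0.07],"angular":[0,0,0.3]},
    {"xyz":[0.018,-0.107,0.1],"angular":[0,0,0.3]},
    {"xyz":[0.018,-0.107,0.125],"angular":[0,0,0.3]},
    {"xyz":[0.018,-0.107,0.15],"angular":[0,0,0.3]},
    {"xyz":[0.018,-0.107,0.17],"angular":[0,0,0.3]},
    {"xyz":[0.018,-0.107,0.184],"angular":[0,0,0.3]},
    {"xyz":[0.018,-0.107,0.189],"angular":[0,0,0.3]},
    {"xyz":[0.018,-0.107,0.189],"angular":[0,0,0.3]}
  ]
}}

```text
clock: 35.1
position: [0.5361, -0.1446, 0.0399]
ee_rot: [0.022, 1.0, 0.0, -0.0]
ft_force: [1.3, -0.4, -2.1]
grip_width: 0.457
grasp_force: 41.1
```

Request:
{"name": "carry_out", "arguments": {
  "motion": [
    {"xyz":[0,0,0.002],"angular":[0,0,0]},
    {"xyz":[0,0,0.004],"angular":[0,0,0]},
    {"xyz":[0,0,0.004],"angular":[0,0,0]}
  ]
}}

```text
clock: 35.4
position: [0.5376, -0.145, 0.0373]
ee_rot: [0.022, 1.0, 0.0, 0.002]
ft_force: [0.8, -0.8, 2.8]
grip_width: 0.457
grasp_force: 41.9
```

Request:
{"name": "carry_out", "arguments": {
  "motion": [
    {"xyz":[0,0,0],"angular":[0,0,0]},
    {"xyz":[0,0,0],"angular":[0,0,0]},
    {"xyz":[0,0,0],"angular":[0,0,0]},
    {"xyz":[0,0,-0.03],"angular":[0,0,0]},
    {"xyz":[0,0,-0.07],"angular":[0,0,0]},
    {"xyz":[0,0,-0.12],"angular":[0,0,0]},
    {"xyz":[0,0,-0.15],"angular":[0,0,0]},
    {"xyz":[-0.01,0.04,-0.17],"angular":[0,0,0]},
    {"xyz":[-0.01,0.09,-0.17],"angular":[0,0,0]},
    {"xyz":[-0.02,0.14,-0.17],"angular":[0,0,-2]},
    {"xyz":[-0.03,0.19,-0.17],"angular":[0,0,-4]},
    {"xyz":[-0.04,0.24,-0.17],"angular":[0,0,-6]}
  ],
  "hand": 0.65
}}

```text
clock: 36.6
position: [0.586, 0.0922, 0.2061]
ee_rot: [-0.031, 1.0, 0.0, 0.0]
ft_force: [1.0, 0.1, 0.3]
grip_width: 0.651
grasp_force: 0.0
```

```bash
python3 -c "
from h import *
d(.612,.3495,.16,93.5); d(.612,.3495,.058,93.5); snap('wrist','w10')"
```

```text
xyz [-0.0416, 0.2553, 0.0462] ang [0.03, 0.02, 0.0] tcp [0.586, 0.0922, 0.2061] w 0.651 gf 0.0 F [1.0, 0.1, 0.3] t 36.6
xyz [-0.0416, 0.2552, 0.1482] ang [0.03, 0.02, 0.0] tcp [0.586, 0.0922, 0.2061] w 0.651 gf 0.0 F [1.0, 0.1, 0.3] t 36.6
```

Request:
{"name": "carry_out", "arguments": {
  "motion": [
    {"xyz":[-0.008,0.045,0],"angular":[0,0,0]},
    {"xyz":[-0.016,0.09,0],"angular":[0,0,0]},
    {"xyz":[-0.024,0.14,0],"angular":[0,0,0]},
    {"xyz":[-0.032,0.185,0],"angular":[0,0,0]},
    {"xyz":[-0.04,0.225,0],"angular":[0,0,0]},
    {"xyz":[-0.0415,0.255,0.015],"angular":[0,0,0]},
    {"xyz":[-0.0415,0.255,0.05],"angular":[0,0,0]},
    {"xyz":[-0.0415,0.255,0.085],"angular":[0,0,0]},
    {"xyz":[-0.0415,0.255,0.115],"angular":[0,0,0]},
    {"xyz":[-0.0415,0.255,0.135],"angular":[0,0,0]},
    {"xyz":[-0.0415,0.255,0.148],"angular":[0,0,0]},
    {"xyz":[-0.0415,0.255,0.148],"angular":[0,0,0]}
  ],
  "hand": 0.7
}}

```text
clock: 37.85
position: [0.6113, 0.3464, 0.0559]
ee_rot: [-0.03, 1.0, -0.001, -0.001]
ft_force: [-0.4, 0.0, -0.7]
grip_width: 0.702
grasp_force: 0.0
```

Request:
{"name": "carry_out", "arguments": {
  "motion": [
    {"xyz":[0,0,0],"angular":[0,0,0]},
    {"xyz":[0,0,0],"angular":[0,0,0]},
    {"xyz":[0,0,0],"angular":[0,0,0]},
    {"xyz":[0,0,0],"angular":[0,0,0]},
    {"xyz":[0,0,0],"angular":[0,0,0]},
    {"xyz":[0,0,0],"angular":[0,0,0]},
    {"xyz":[0,0,0],"angular":[0,0,0]}
  ],
  "hand": 0
}}

```text
clock: 38.55
position: [0.6129, 0.3474, 0.0595]
ee_rot: [-0.03, 1.0, 0.001, 0.001]
ft_force: [-1.9, -0.6, 6.4]
grip_width: 0.461
grasp_force: 42.6
```

Request:
{"name": "carry_out", "arguments": {
  "motion": [
    {"xyz":[0.001,-0.001,-0.01],"angular":[0,0,0]},
    {"xyz":[0.001,-0.001,-0.03],"angular":[0,0,0]},
    {"xyz":[0.001,-0.001,-0.07],"angular":[0,0,0]},
    {"xyz":[0.001,-0.001,-0.11],"angular":[0,0,0]},
    {"xyz":[0.001,-0.01,-0.15],"angular":[0,0,0]},
    {"xyz":[0.005,-0.05,-0.16],"angular":[0,0,0]},
    {"xyz":[0.01,-0.1,-0.16],"angular":[0,0,0]},
    {"xyz":[0.02,-0.15,-0.16],"angular":[0,0,0]},
    {"xyz":[0.03,-0.2,-0.16],"angular":[0,0,0]},
    {"xyz":[0.04,-0.25,-0.16],"angular":[0,0,0]},
    {"xyz":[0.05,-0.3,-0.16],"angular":[0,0,0]},
    {"xyz":[0.05,-0.3,-0.16],"angular":[0,0,0]}
  ]
}}

```text
clock: 39.75
position: [0.5794, 0.0361, 0.2192]
ee_rot: [-0.025, 1.0, -0.001, 0.001]
ft_force: [0.6, -0.2, -1.8]
grip_width: 0.459
grasp_force: 41.8
```

```bash
python3 -c "
from h import *
d(.53,-.268,.2,87); d(.53,-.268,.04,87)"
```

```text
xyz [0.0644, -0.3012, 0.0196] ang [-0.1, 0.07, 5.83] tcp [0.5794, 0.0361, 0.2192] w 0.459 gf 41.8 F [0.6, -0.2, -1.8] t 39.75
xyz [0.0646, -0.3009, 0.1796] ang [-0.1, 0.07, 5.83] tcp [0.5794, 0.0361, 0.2192] w 0.459 gf 41.8 F [0.6, -0.2, -1.8] t 39.75
```

Request:
{"name": "carry_out", "arguments": {
  "motion": [
    {"xyz":[0.01,-0.045,0],"angular":[0,0,1]},
    {"xyz":[0.02,-0.09,0],"angular":[0,0,2]},
    {"xyz":[0.03,-0.14,0],"angular":[0,0,3]},
    {"xyz":[0.04,-0.185,0],"angular":[0,0,4]},
    {"xyz":[0.05,-0.23,0],"angular":[0,0,5]},
    {"xyz":[0.064,-0.27,0],"angular":[0,0,6]},
    {"xyz":[0.064,-0.3,0],"angular":[0,0,6]},
    {"xyz":[0.064,-0.3,0.02],"angular":[0,0,6]},
    {"xyz":[0.064,-0.3,0.06],"angular":[0,0,6]},
    {"xyz":[0.064,-0.3,0.1],"angular":[0,0,6]},
    {"xyz":[0.064,-0.3,0.12],"angular":[0,0,6]},
    {"xyz":[0.064,-0.3,0.12],"angular":[0,0,6]}
  ]
}}

```text
clock: 40.95
position: [0.5325, -0.2575, 0.0953]
ee_rot: [0.022, 1.0, 0.001, -0.002]
ft_force: [-0.9, -0.5, -0.7]
grip_width: 0.454
grasp_force: 41.7
```

```bash
python3 -c "
from h import *
d(.53,-.268,.038,87)"
```

```text
xyz [0.0018, -0.0107, 0.0573] ang [0.08, -0.27, 0.43] tcp [0.5325, -0.2575, 0.0953] w 0.454 gf 41.7 F [-0.9, -0.5, -0.7] t 40.95
```

Request:
{"name": "carry_out", "arguments": {
  "motion": [
    {"xyz":[0.002,-0.009,0.015],"angular":[0,0,0.4]},
    {"xyz":[0.002,-0.009,0.03],"angular":[0,0,0.4]},
    {"xyz":[0.002,-0.009,0.042],"angular":[0,0,0.4]},
    {"xyz":[0.002,-0.009,0.052],"angular":[0,0,0.4]},
    {"xyz":[0.002,-0.009,0.055],"angular":[0,0,0.4]},
    {"xyz":[0.002,-0.009,0.055],"angular":[0,0,0.4]}
  ]
}}

```text
clock: 41.55
position: [0.5317, -0.2673, 0.0424]
ee_rot: [0.026, 1.0, 0.0, -0.0]
ft_force: [-0.5, 0.2, -1.8]
grip_width: 0.456
grasp_force: 41.8
```

Request:
{"name": "carry_out", "arguments": {
  "motion": [
    {"xyz":[0,0,0.002],"angular":[0,0,0]},
    {"xyz":[0,0,0.004],"angular":[0,0,0]},
    {"xyz":[0,0,0.004],"angular":[0,0,0]}
  ]
}}

```text
clock: 41.85
position: [0.5319, -0.2674, 0.0388]
ee_rot: [0.026, 1.0, 0.0, 0.0]
ft_force: [-0.1, 0.2, -1.4]
grip_width: 0.459
grasp_force: 41.8
```

Request:
{"name": "carry_out", "arguments": {
  "motion": [
    {"xyz":[0,0,0.0025],"angular":[0,0,0]},
    {"xyz":[0,0,0.0025],"angular":[0,0,0]}
  ]
}}

```text
clock: 42.05
position: [0.5321, -0.2676, 0.0364]
ee_rot: [0.026, 1.0, -0.0, 0.0]
ft_force: [0.9, -1.1, -0.8]
grip_width: 0.454
grasp_force: 41.9
```

Request:
{"name": "carry_out", "arguments": {
  "motion": [
    {"xyz":[0,0,0],"angular":[0,0,0]},
    {"xyz":[0,0,0],"angular":[0,0,0]},
    {"xyz":[0,0,0],"angular":[0,0,0]},
    {"xyz":[0,0,-0.03],"angular":[0,0,0]},
    {"xyz":[0,0,-0.07],"angular":[0,0,0]},
    {"xyz":[0,0,-0.11],"angular":[0,0,0]},
    {"xyz":[0,0,-0.15],"angular":[0,0,0]},
    {"xyz":[0.04,0.03,-0.19],"angular":[0,0,8]},
    {"xyz":[0.07,0.06,-0.19],"angular":[0,0,16]},
    {"xyz":[0.08,0.06,-0.19],"angular":[0,0,24]},
    {"xyz":[0.08,0.06,-0.19],"angular":[0,0,32]},
    {"xyz":[0.08,0.06,-0.19],"angular":[0,0,32]}
  ],
  "hand": 0.65
}}

```text
clock: 43.25
position: [0.4549, -0.203, 0.2267]
ee_rot: [0.301, 0.954, 0.001, 0.001]
ft_force: [-0.1, 0.0, 0.5]
grip_width: 0.649
grasp_force: 0.0
```

```bash
python3 -c "
from h import *
d(.405,-.2095,.15,-3); c=snap('wrist','w11'); crop('w11',0,0,512,384,1.5,'w11c')"
```

```text
xyz [0.0372, -0.0341, 0.0766] ang [0.11, -0.02, 57.92] tcp [0.4549, -0.203, 0.2267] w 0.649 gf 0.0 F [-0.1, 0.0, 0.5] t 43.25
```

View pics/w11c.png

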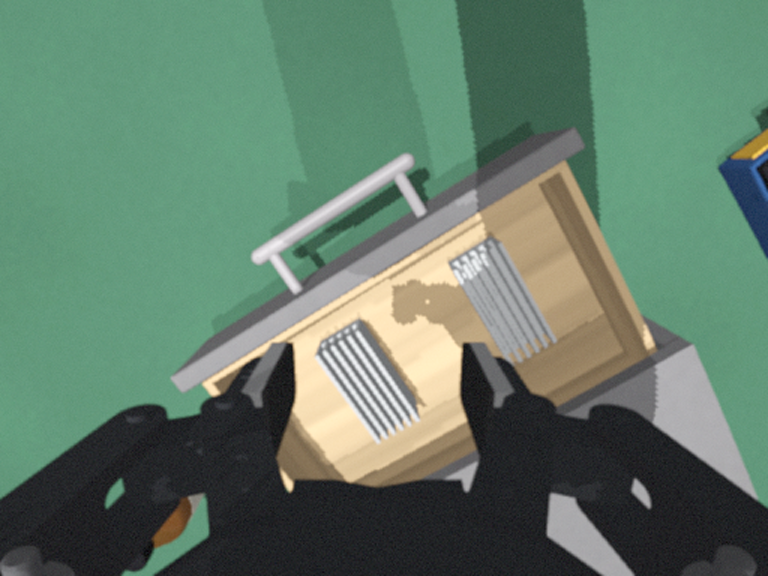

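Both modules lie flat in the drawer, at (370,380) and (502,300). The handle bar runs from (262,257) to (405,160).

```bash
python3 -c "
from h import *
c=load('w11'); W=lambda u,v,z:onz(c,u/1.5-.17,v/1.5-.17,z)
m=(W(262,257,.062)+W(405,160,.062))/2; print(m)
d(.405,-.2095,.2,-3)"
```

```text
[ 0.40543138 -0.20715412  0.062     ]
xyz [0.0376, -0.0337, 0.0265] ang [0.06, -0.01, 58.22] tcp [0.4551, -0.2033, 0.2265] w 0.651 gf 0.0 F [-0.2, 0.7, 0.7] t 43.3
```

Request:
{"name": "carry_out", "arguments": {
  "motion": [
    {"xyz":[0.037,-0.034,0],"angular":[0,0,8]},
    {"xyz":[0.037,-0.034,0],"angular":[0,0,16]},
    {"xyz":[0.037,-0.034,0],"angular":[0,0,24]},
    {"xyz":[0.037,-0.034,0.02],"angular":[0,0,32]},
    {"xyz":[0.037,-0.034,0.03],"angular":[0,0,40]},
    {"xyz":[0.037,-0.034,0.05],"angular":[0,0,48]},
    {"xyz":[0.037,-0.034,0.07],"angular":[0,0,56]},
    {"xyz":[0.037,-0.034,0.076],"angular":[0,0,58]},
    {"xyz":[0.037,-0.034,0.076],"angular":[0,0,58]}
  ],
  "hand": 0.3
}}

```text
clock: 44.2
position: [0.4048, -0.2103, 0.1498]
ee_rot: [0.724, 0.69, -0.001, -0.001]
ft_force: [0.2, -0.5, 0.1]
grip_width: 0.302
grasp_force: 0.0
```

```bash
python3 -c "
from h import *
d(.4045,-.2105,.052,-3)"
```

```text
xyz [-0.0001, -0.0001, 0.0978] ang [-0.11, 0.03, 0.25] tcp [0.4048, -0.2103, 0.1498] w 0.302 gf 0.0 F [0.2, -0.5, 0.1] t 44.2
```

Request:
{"name": "carry_out", "arguments": {
  "motion": [
    {"xyz":[0,0,0.025],"angular":[0,0,0]},
    {"xyz":[0,0,0.05],"angular":[0,0,0]},
    {"xyz":[0,0,0.065],"angular":[0,0,0]},
    {"xyz":[0,0,0.078],"angular":[0,0,0]},
    {"xyz":[0,0,0.088],"angular":[0,0,0]},
    {"xyz":[0,0,0.098],"angular":[0,0,0]},
    {"xyz":[0,0,0.098],"angular":[0,0,0]}
  ]
}}

```text
clock: 44.9
position: [0.4049, -0.21, 0.0515]
ee_rot: [0.725, 0.689, -0.0, -0.0]
ft_force: [-0.4, 0.1, 0.3]
grip_width: 0.3
grasp_force: 0.0
```

Request:
{"name": "carry_out", "arguments": {
  "motion": [
    {"xyz":[0,0,0],"angular":[0,0,0]},
    {"xyz":[0,0,0],"angular":[0,0,0]},
    {"xyz":[0,0,0],"angular":[0,0,0]},
    {"xyz":[0,0,0],"angular":[0,0,0]},
    {"xyz":[0,0,0],"angular":[0,0,0]}
  ],
  "hand": 0
}}

```text
clock: 45.4
position: [0.4058, -0.2103, 0.0527]
ee_rot: [0.725, 0.689, 0.0, 0.001]
ft_force: [2.9, 0.1, -0.1]
grip_width: 0.11
grasp_force: 39.4
```

Request:
{"name": "carry_out", "arguments": {
  "motion": [
    {"xyz":[0,0.005,0],"angular":[0,0,0]},
    {"xyz":[0,0.02,0],"angular":[0,0,0]},
    {"xyz":[0,0.035,0],"angular":[0,0,0]},
    {"xyz":[0,0.05,0],"angular":[0,0,0]},
    {"xyz":[0,0.065,0],"angular":[0,0,0]},
    {"xyz":[0,0.08,0],"angular":[0,0,0]},
    {"xyz":[0,0.095,0],"angular":[0,0,0]},
    {"xyz":[0,0.11,0],"angular":[0,0,0]},
    {"xyz":[0,0.125,0],"angular":[0,0,0]},
    {"xyz":[0,0.135,0],"angular":[0,0,0]},
    {"xyz":[0,0.14,0],"angular":[0,0,0]},
    {"xyz":[0,0.14,0],"angular":[0,0,0]}
  ]
}}

```text
clock: 46.6
position: [0.5461, -0.2175, 0.0528]
ee_rot: [0.725, 0.689, 0.0, 0.0]
ft_force: [1.2, -0.2, 5.8]
grip_width: 0.103
grasp_force: 39.9
```

Request:
{"name": "carry_out", "arguments": {
  "motion": [
    {"xyz":[0,0.004,0],"angular":[0,0,0]},
    {"xyz":[0,0.008,0],"angular":[0,0,0]},
    {"xyz":[0,0.012,0],"angular":[0,0,0]},
    {"xyz":[0,0.012,0],"angular":[0,0,0]}
  ]
}}

```text
clock: 47.0
position: [0.5553, -0.2179, 0.0527]
ee_rot: [0.725, 0.688, -0.001, -0.002]
ft_force: [-10.3, 4.4, 15.1]
grip_width: 0.107
grasp_force: 41.1
```

Shut: the handle is at 0.5553 against 0.5536 before opening, with contact force. Release, rise and check.

Request:
{"name": "carry_out", "arguments": {
  "motion": [
    {"xyz":[0,-0.002,0],"angular":[0,0,0]},
    {"xyz":[0,-0.002,0],"angular":[0,0,0]},
    {"xyz":[0,-0.002,0],"angular":[0,0,0]},
    {"xyz":[0,-0.002,0],"angular":[0,0,0]},
    {"xyz":[0,-0.002,-0.03],"angular":[0,0,0]},
    {"xyz":[0,-0.002,-0.07],"angular":[0,0,0]},
    {"xyz":[0,-0.002,-0.11],"angular":[0,0,0]},
    {"xyz":[0,-0.03,-0.15],"angular":[0,0,0]},
    {"xyz":[0,-0.05,-0.19],"angular":[0,0,0]},
    {"xyz":[0,-0.05,-0.19],"angular":[0,0,0]},
    {"xyz":[0,-0.05,-0.19],"angular":[0,0,0]}
  ],
  "hand": 0.3
}}

```text
clock: 48.1
position: [0.5074, -0.2153, 0.2431]
ee_rot: [0.725, 0.689, 0.001, 0.001]
ft_force: [0.9, 1.0, -1.0]
grip_width: 0.301
grasp_force: 0.0
```

```bash
python3 -c "
from h import *
d(.5,-.21,.24,-3); c=snap('side','s2'); a=load('side0'); crop('s2',0,0,512,384,1.5,'s2c')"
```

```text
xyz [0.0049, -0.0076, 0.0031] ang [0.14, -0.06, 0.03] tcp [0.5074, -0.2153, 0.2431] w 0.301 gf 0.0 F [0.9, 1.0, -1.0] t 48.1
```

View pics/s2c.png

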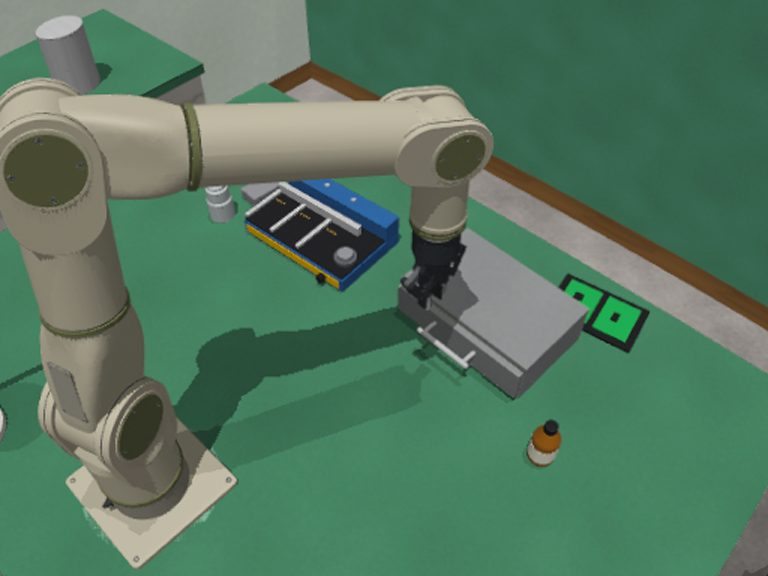

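The drawer is shut (handle at (445,345), in its starting place), the station is empty, the button is up, and the bottle, sleeve and case are undisturbed.

```bash
python3 -c "
from workcell import *
print(hand_in())"
```

```text
the job is handed in; nothing more can be done
None
```

I loaded both modules on the bench into the station, pressed and released the test button, moved both modules into the drawer, shut it, and handed the job in at about 48 s; `hand_in()` gave no verdict. One module got knocked out of its lane, and I reseated it before pressing the button.

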